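# Load the valve-plug test nest and lock its interlock

## Task

Stand every valve plug on the bench in the open test nest, stem up and fully down, large ones in the large wells and small ones in the small wells. Then close the hinged upper half until the two halves meet edge to edge; only then, with the station's locking lever swung clear, drop the grey interlock block fully home in the station's pocket, and last swing the lever fully shut over it. Leave the bottle, the wrench and the valve bonnet where they are.

Things in the scene. Friction and masses are not known exactly. Their poses are not given: they have to be found in the camera images.
- nest: fixed lower half of a green hinged clamshell test nest, 170 x 170 mm, rim (8 mm wall) 36 mm above the bench; inside it a metal plate, top 26 mm above the bench, with four round wells whose floors are 16 mm above the bench (a seated disc's top is 2 mm above the plate, its stem top 60 mm above the bench). Origin: centre of the underside; y points to the hinge side.
- well_large_a (a point): mouth centre of one of the two large wells of the nest, 56 mm in diameter, 10 mm deep, in the nest plate; at x -34, y -34 mm in the nest's frame, 26 mm above the bench
- well_large_b (a point): mouth centre of one of the two large wells of the nest, 56 mm in diameter, 10 mm deep, in the nest plate; at x -34, y 34 mm in the nest's frame, 26 mm above the bench
- well_small_a (a point): mouth centre of one of the two small wells of the nest, 44 mm in diameter, 10 mm deep, in the nest plate; at x 34, y -34 mm in the nest's frame, 26 mm above the bench
- well_small_b (a point): mouth centre of one of the two small wells of the nest, 44 mm in diameter, 10 mm deep, in the nest plate; at x 34, y 34 mm in the nest's frame, 26 mm above the bench
- shell (a joint): hinge angle of the upper clamshell half (hollow, 170 x 170 x 36 mm, 0.4 kg, stiff hinge that stays where it is left). 0 = shut, rims edge to edge, its flat top 72 mm above the bench; grows as it opens; starts near 2 rad, leaning back beyond the hinge.
- shell_hinge (a point): middle of the upper half's hinge axis, on the +y rim of the nest, 36 mm above the bench; the axis runs along the nest's x
- shell_tab (a point): centre of the dark finger tab (60 mm wide along the nest's x, 15 mm out, 8 mm thick) on the upper half's free edge, 177 mm from the hinge axis; the tab lies at the rim, so the upper half's flat outer face is 31 mm to the outer side of it
- station: fixed grey interlock station, a block 150 x 70 x 24 mm with a rectangular pocket in its top. Origin: centre of the underside, below the pocket; x points from the lever's post to the pocket.
- pocket (a point): centre of the pocket's mouth, 24 mm above the bench; the pocket is 40 mm (station x) by 30 mm (station y), 16 mm deep
- lever (a joint): angle of the flat steel lever that swings level about an upright post: 0 = shut, along the station's x right over the pocket; grows as it opens, clockwise from above (to the station's -y), up to 2; starts 0 to 0.6 over the empty pocket, stays where left; clear of the pocket and fingers from about 1.4. Underside 47 mm above the bench, 3 mm above a seated block.
- lever_hinge (a point): lever's axis (vertical), 55 mm from the pocket's centre on the station's -x side
- lever_knob (a point): middle of the lever's black upright knob (18 mm in diameter, from 55 to 85 mm above the bench; this point 70 mm), 100 mm from the lever's axis
- key_block: plain grey interlock block 36 x 26 x 36 mm (its x, y, z) with a metal patch on top, standing on the bench. Origin: centre of the underside. Fits the pocket either way round with its x along the station's x; seated, its top is 44 mm above the bench.
- oil_bottle: bystander: white bottle, 60 mm in diameter, 150 mm tall. Origin: centre of the underside.
- wrench: bystander: steel wrench lying on the bench. Origin: under its middle.
- valve_bonnet: bystander: dark cast valve bonnet, 76 mm in diameter, 90 mm tall. Origin: centre of the underside.
- plug_large_a: valve plug, may be absent: dark steel disc 52 mm in diameter and 12 mm thick, with an upright brass stem 14 mm in diameter and 32 mm long on its middle (44 mm tall in all). Stands on its disc, stem up, at the start. Origin: centre of the disc's underside; z runs up the stem. Its twin has the same size.
- plug_large_b: valve plug, may be absent: dark steel disc 52 mm in diameter and 12 mm thick, with an upright brass stem 14 mm in diameter and 32 mm long on its middle (44 mm tall in all). Stands on its disc, stem up, at the start. Origin: centre of the disc's underside; z runs up the stem. Its twin has the same size.
- plug_small_a: valve plug, may be absent: dark steel disc 40 mm in diameter and 12 mm thick, with an upright brass stem 14 mm in diameter and 32 mm long on its middle (44 mm tall in all). Stands on its disc, stem up, at the start. Origin: centre of the disc's underside; z runs up the stem. Its twin has the same size.
- plug_small_b: valve plug, may be absent: dark steel disc 40 mm in diameter and 12 mm thick, with an upright brass stem 14 mm in diameter and 32 mm long on its middle (44 mm tall in all). Stands on its disc, stem up, at the start. Origin: centre of the disc's underside; z runs up the stem. Its twin has the same size.
Mind the look-alikes: they are no part of the job. Leave any purple look-alike of the station alone. Several things have the shape of the key_block; the one meant has the colours described above.

How it is judged:
By the outcome, as a careful person would: the job done as asked, in the order asked, and still so for the second after the job is handed in, with the robot touching nothing.
Of plug_large_a, plug_large_b, plug_small_a, plug_small_b only 3 to 4 are there at a start; the rules pass over those that are not, and their reading is None.
At some moment in a run one of plug_large_a, plug_large_b, plug_small_a, plug_small_b, key_block may be knocked a few centimetres aside while the robot is not near it.
It also fails if it takes over 210 s, if anything falls off the work surface, if the arm or the gripper's body presses on something with over 40 N, if the wrist force passes 120 N, or if a joint passes its speed limit or range.

## Robot

A 6-joint arm with a two-finger parallel gripper is mounted at the origin on the work surface. World frame = base frame: x ahead of the robot, y to its left, z up, the work surface at z = 0. Lengths are in m, angles in rad, forces in N, time in s.
With the tool pointing down it reaches from about 0.25 to 0.725 m from the base axis. Payload 4 kg.
Tool frame: the origin (TCP) lies at the very end of the fingers, on their centre line; the grasp point (between the pads) lies 19 mm behind it; z points along the fingers, y is the line along which they close (so a half turn about z gives the same grasp; the last joint's range is limited). The gripper opens to 85 mm and grips with 20 to 120 N. Pads are 22 mm wide; open, the fingers measure 114 mm over their backs; the gripper's body (76 mm by 85 mm) begins 54 mm behind the grasp point. The pads swing forward as they close: fully open they stand 13 mm farther back than shut.
Start: joints at [-1.166, 0.241, 0.005, 1.335, 0, 1.571], TCP at [0.197, -0.46, 0.231] pointing down, gripper open.
Joint ranges: [-2.72, 2.72], [-1.05, 1.87], [-1.09, 1.28], [-1.99, 2.15], [-1.42, 1.44], [-3.14, 3.14]. Speed limits (rad/s): [2.79, 2.79, 3.14, 3.14, 3.14, 3.14].

## Interface

Orientations are given as a unit quaternion [x, y, z, w].
In Python, from workcell import * gives the robot as it stands. The module is installed in compiled form; this text tells all that it offers.
- The arm moves only by the tool send_rows, never from a script. Its argument "steps" is text: rows parted by semicolons, each of 7 numbers parted by spaces: the opening, from -1 (shut) to 1 (fully open), then the shift along the world's x, y, z in m, then the turn, a rotation vector about the world's x, y, z in rad. A call has exactly 5 rows; each row shifts and turns the commanded pose from where the row before left it; what a row does not reach is not made up. A row lasts 1/12 s, in which the tool goes at most 41.7 mm and 7.16 degrees, less where a joint would pass 70% of its speed; a pose out of reach is approached as far as the arm can. A call is refused whole if a number of a shift passes 0.0417 or a number of a turn 0.125, either way. A call with a gripper value outside its range is refused whole. The fingers move at their own pace and stop on an object; the grip force is fixed at half the most. Time passes only in rows, so rows that do not move let the fingers close, or fill a call up. It gives the time, the measured TCP pose, the force, the opening and the grip force at its end, in the units of the state.
- get_obs(): the state, without advancing time (a new reading comes with each control period).
- camera(name): name is "scene" or "side" or "wrist"; returns a dict with "frame" (384x512x3 uint8, red, green, blue), "range_z" (384x512 float32, m along the optical axis (not along the pixel's ray), 0 where there is no reading), "camera_matrix" (3x3 intrinsics, pixels), "k1" (the pictures are not rectified: a ray, as slopes to the right and down, at radius r is drawn at 1 + k1 r^2 times it, then the intrinsics apply), "extrinsics" (4x4, takes a point from world to camera coordinates); the wrist camera has in their place "T_tool_cam" (4x4, takes a point from camera to tool coordinates, whose origin is the TCP and whose axes are the flange's). Camera axes: x right, y down, z forward; pixel columns grow to the right and rows downward; lengths in m; the calibration is good to about 2 mm. A picture is of the moment at which its call begins: read the wrist's pose just before it.
- job_done(): hands the job in; it is judged then, once.
The state is a dict: "clock": time; "joint_pos": joint angles; "joint_vel": joint speeds; "tau": joint torques, N m; "eef_pos": TCP position; "tool_rot": TCP orientation; "ft_force": force on the tool from outside, world axes, zero at the start; "ft_torque": the same for the moment, N m; "grip_width": finger opening in m; "grasp_force": force on a finger pad.
Only numpy, scipy, OpenCV 4.12 (cv2) and the standard library are available. Lean on these libraries where they do the work, as an engineer would, in place of code of your own. Each camera call takes 0.05 s, during which the arm holds its last target. There are 200 camera calls.

## Working session

There is one attempt and no reset: what is moved stays moved. The work goes in short steps, Python scripts to look and compute and a tool call to move; the robot and the scene stay as the last step left them, time stands still between calls to the robot, and variables do not carry over. Pictures are saved under pics/ and viewed, at most 14 in all, crops included, and the job is handed in when it is done.

Besides the shell and the picture viewer there is one more tool, called after "Call:" as name(argument=value, ...) on one line, values as JSON. send_rows: Moves the arm, as the interface text tells. Its arguments: {"type":"object","properties":{"steps":{"type":"string"}},"required":["steps"]}

```bash
mkdir -p pics; cat > h.py <<'E'
import numpy as np, cv2
from workcell import *
from scipy.spatial.transform import Rotation as R
def cam(n):
    o=get_obs(); c=camera(n); K=np.array(c["camera_matrix"]); k1=c["k1"]
    if n=="wrist":
        T=np.eye(4);T[:3,:3]=R.from_quat(o["tool_rot"]).as_matrix();T[:3,3]=o["eef_pos"]
        W=T@np.array(c["T_tool_cam"])
    else: W=np.linalg.inv(np.array(c["extrinsics"]))
    c["K"]=K;c["W"]=W
    v,u=np.mgrid[0:384,0:512]
    c["ray"]=rays(c,u.ravel(),v.ravel()).reshape(384,512,3)
    c["P"]=c["ray"]*c["range_z"][...,None]@W[:3,:3].T+W[:3,3]
    c["P"][c["range_z"]<=0]=np.nan
    return c
def rays(c,u,v):
    K=c["K"];x=(np.asarray(u,float)-K[0,2])/K[0,0];y=(np.asarray(v,float)-K[1,2])/K[1,1]
    a,b=x.copy(),y.copy()
    for _ in range(15):
        s=1+c["k1"]*(a*a+b*b);a=x/s;b=y/s
    return np.stack([a,b,np.ones_like(a)],-1)
def plane(c,u,v,z):
    d=rays(c,u,v)@c["W"][:3,:3].T;o=c["W"][:3,3]
    return o+d*((z-o[2])/d[...,2])[...,None]
def save(c,n,crop=None,s=1):
    f=c["frame"][:,:,::-1]
    if crop: f=f[crop[1]:crop[3],crop[0]:crop[2]]
    cv2.imwrite("pics/"+n+".png",cv2.resize(f,None,fx=s,fy=s,interpolation=cv2.INTER_CUBIC))
def proj(c,p):
    q=np.linalg.inv(c["W"])@np.append(p,1);x,y=q[0]/q[2],q[1]/q[2];s=1+c["k1"]*(x*x+y*y)
    return c["K"][0,0]*x*s+c["K"][0,2],c["K"][1,1]*y*s+c["K"][1,2]
E
python3 - <<'E'
from h import *
for n in("scene","side"):
    c=cam(n);save(c,n+"0",s=1.5);np.savez(n+"0.npz",P=c["P"],f=c["frame"],K=c["K"],W=c["W"],k1=c["k1"])
    print(n,c["W"][:3,3].round(3),c["K"][0,0],c["k1"])
o=get_obs();print(o)
E
```

```text
scene [ 1.173 -0.144  1.138] 450.10662618997 -0.041753295565306575
side [ 0.351 -0.739  1.02 ] 488.05865349434674 0.03345803068700609
{'clock': 0.1, 'joint_pos': array([-1.16599061e+00,  2.41331845e-01,  3.84154329e-03,  1.33517903e+00,
       -3.80715540e-06,  1.57082453e+00]), 'joint_vel': array([-0.00019822, -0.00069801,  0.00513003,  0.00140175,  0.00042742,
        0.00069065]), 'tau': array([-3.83704592e-04, -3.73138726e+01,  2.53009593e+01,  1.08516685e-02,
       -8.85081909e-05,  2.05609490e-05]), 'eef_pos': array([ 0.19669623, -0.45906994,  0.23049822]), 'tool_rot': array([ 9.79588780e-01,  2.01009815e-01, -1.90137150e-04, -9.17001136e-04]), 'ft_force': array([0.2390262 , 0.37490436, 0.04275858]), 'ft_torque': array([ 0.0438765 , -0.001359  ,  0.02360378]), 'grasp_force': 0.0, 'grip_width': 0.08527215793185132}
```

View pics/scene0.png

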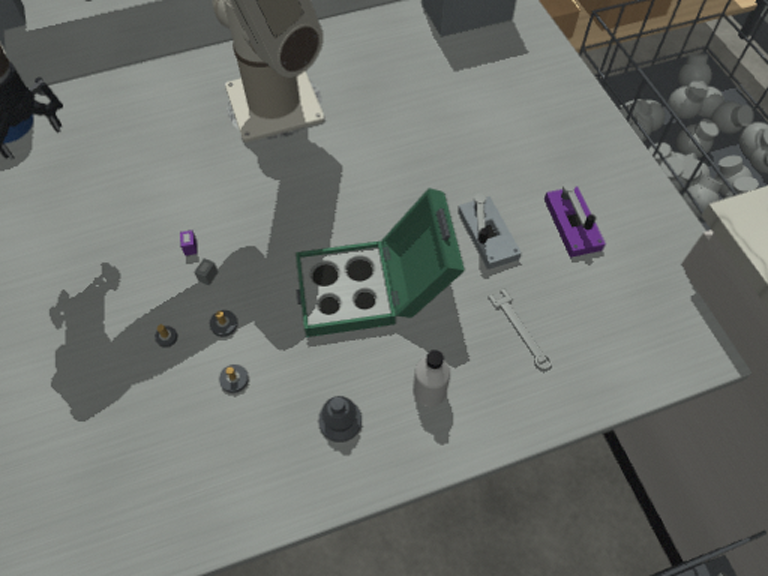

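View pics/side0.png

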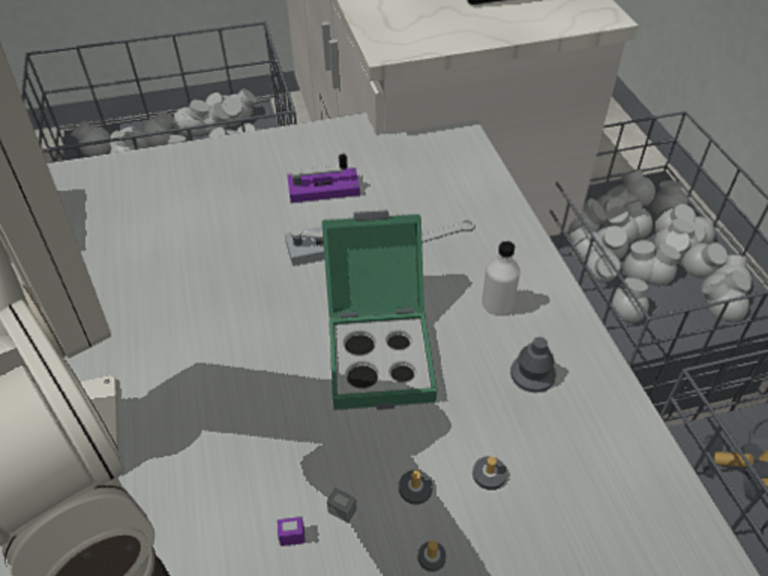

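```bash
python3 - <<'E'
from h import *
for n in("scene","side"):
    d=np.load(n+"0.npz");c=dict(K=d["K"],W=d["W"],k1=float(d["k1"]));f=d["f"];P=d["P"]
    hsv=cv2.cvtColor(f,cv2.COLOR_RGB2HSV).astype(int);H,S,V=hsv[...,0],hsv[...,1],hsv[...,2]
    x,y,z=P[...,0],P[...,1],P[...,2]
    inb=(x>0.2)&(x<0.85)&(abs(y)<.7)
    def blobs(m,amin=8):
        k,l,s,ce=cv2.connectedComponentsWithStats(m.astype(np.uint8));return [(l==i) for i in range(1,k) if s[i,4]>=amin]
    print(n,"bench z",np.nanmedian(z[inb&(abs(z)<.02)]))
    for b in blobs(inb&(H>12)&(H<30)&(S>110)&(V>60)&(z<.08)):
        vv,uu=np.nonzero(b); p=np.nanmean(P[b],0)
        top=b&(z>.040); q=np.nanmean(P[top],0) if top.any() else None
        r=np.hypot(x-p[0],y-p[1]); dd=inb&(r<.045)&(z>.006)&(z<.018)
        (cx,cy),(w,h),a=cv2.minAreaRect(P[dd][:,:2].astype(np.float32))
        print(" brass",uu.mean().round(),vv.mean().round(),b.sum(),"mean",p.round(3),"top",q,"disc",(cx,cy),w,h)
    g=(H>60)&(H<90)&(S>90)
    for nm,m in(("green",g),("purple",(H>130)&(H<155)&(S>100))):
      for b in blobs(inb&m,30):
        vv,uu=np.nonzero(b);print(nm,uu.mean().round(),vv.mean().round(),b.sum(),np.nanmin(P[b],0).round(3),np.nanmax(P[b],0).round(3))
    rim=g&inb&(z>.031)&(z<.041)
    print("rim",cv2.minAreaRect(P[rim][:,:2].astype(np.float32)),rim.sum())
    for b in blobs(inb&~g&~((H>130)&(H<155)&(S>90))&(z>.018)&(z<.2),15):
        vv,uu=np.nonzero(b);r=cv2.minAreaRect(P[b][:,:2].astype(np.float32));zm=np.nanmax(z[b])
        t=b&(z>zm-.006);print("obj",uu.mean().round(),vv.mean().round(),b.sum(),np.round(r[0],3),np.round(r[1],3),round(r[2],1),"zmax",zm.round(3),"top",np.nanmean(P[t],0).round(3),np.median(f[b],0))
E
```

```text
scene bench z -0.00038454081981886823
 brass 147.0 211.0 32 mean [ 0.533 -0.238  0.036] top [ 0.53062769 -0.23743457  0.04369526] disc (0.5315491557121277, -0.23713794350624084) 0.05043730139732361 0.05080278217792511
 brass 108.0 220.0 32 mean [ 0.524 -0.345  0.036] top [ 0.52233093 -0.34494455  0.04309946] disc (0.5205773711204529, -0.3453063666820526) 0.03899349644780159 0.04247431457042694
 brass 154.0 248.0 32 mean [ 0.648 -0.245  0.039] top [ 0.64594281 -0.24483444  0.04356878] disc (0.6458336710929871, -0.24442876875400543) 0.05109101161360741 0.049067676067352295
green 272.0 176.0 2984 [ 0.451 -0.096 -0.002] [0.658 0.209 0.186]
green 204.0 172.0 56 [ 0.445 -0.075  0.023] [ 0.499 -0.022  0.038]
purple 388.0 134.0 62 [0.477 0.48  0.018] [0.582 0.531 0.082]
purple 381.0 151.0 750 [ 0.466  0.447 -0.003] [0.621 0.523 0.075]
purple 125.0 163.0 106 [ 0.32  -0.277 -0.001] [ 0.357 -0.249  0.042]
rim ((0.5437145233154297, 0.019888244569301605), (0.20767955482006073, 0.17265044152736664), 80.1922607421875) 725
obj 385.0 136.0 255 [0.534 0.506] [0.05  0.129] 86.4 zmax 0.087 top [0.589 0.
[... 3972 characters left out ...]
.5 zmax 0.095 top [ 0.78  -0.088  0.091] [67. 70. 72.]
obj 221.0 250.0 19 [ 0.448 -0.023] [0.055 0.   ] 77.8 zmax 0.039 top [ 0.448 -0.023  0.036] [70. 84. 75.]
obj 327.0 310.0 63 [ 0.642 -0.245] [0.014 0.013] 48.5 zmax 0.049 top [ 0.643 -0.245  0.045] [120. 107.  73.]
obj 277.0 319.0 64 [ 0.528 -0.239] [0.013 0.013] 25.7 zmax 0.049 top [ 0.527 -0.238  0.045] [92.  75.  48.5]
obj 227.0 335.0 250 [ 0.413 -0.244] [0.028 0.036] 44.9 zmax 0.042 top [ 0.413 -0.245  0.038] [76. 79. 78.]
obj 193.0 350.0 63 [ 0.334 -0.262] [0.015 0.019] 79.0 zmax 0.041 top [ 0.335 -0.263  0.038] [155. 159. 153.]
obj 288.0 366.0 74 [ 0.519 -0.346] [0.014 0.015] 10.4 zmax 0.049 top [ 0.519 -0.345  0.046] [94. 78. 49.]
```

Candidates for the key block (scene px): the grey block at (137,179) and the purple look-alike at (125,163), so I choose the grey one. For the station: the grey one at (325,153) and the purple one at (381,151), so grey again. Plugs: large at (147,211) and (154,248), small at (108,220). I'll move over them for a close check.

Call:
send_rows(steps="1 0.0333 0.02 0.004 0 0 -0.0585;1 0.0333 0.02 0.004 0 0 -0.0585;1 0.0333 0.02 0.004 0 0 -0.0585;1 0.0333 0.02 0.004 0 0 -0.0585;1 0.0333 0.02 0.004 0 0 -0.0585")

```text
clock: 0.52
eef_pos: [0.3644, -0.3583, 0.2511]
tool_rot: [0.999, 0.054, -0.0, -0.0]
ft_force: [-0.8, -0.2, 0.2]
grip_width: 0.0855
grasp_force: 0.0
```

Call:
send_rows(steps="1 0.0333 0.02 0.004 0 0 -0.0585;1 0.0333 0.02 0.004 0 0 -0.0585;1 0.0333 0.02 0.004 0 0 -0.0585;1 0.0333 0.02 0.004 0 0 -0.0585;1 0.0333 0.02 0.004 0 0 -0.0585")

```text
clock: 0.93
eef_pos: [0.5311, -0.2581, 0.271]
tool_rot: [0.996, -0.091, -0.0, -0.0]
ft_force: [1.1, -0.3, 1.2]
grip_width: 0.0853
grasp_force: 0.0
```

Call:
send_rows(steps="1 0 0 0 0 0 0;1 0 0 0 0 0 0;1 0 0 0 0 0 0;1 0 0 0 0 0 0;1 0 0 0 0 0 0")

```text
clock: 1.35
eef_pos: [0.5288, -0.2604, 0.2713]
tool_rot: [0.996, -0.091, -0.0, -0.0]
ft_force: [0.4, 1.0, 0.9]
grip_width: 0.0857
grasp_force: 0.0
```

```bash
cat >> h.py <<'E'
def yaw(o=None):
    m=R.from_quat((o or get_obs())["tool_rot"]).as_matrix();return np.arctan2(m[1,0],m[0,0])
def stems(c):
    hsv=cv2.cvtColor(c["frame"],cv2.COLOR_RGB2HSV).astype(int);H,S,V=hsv[...,0],hsv[...,1],hsv[...,2]
    m=((H>12)&(H<30)&(S>90)&(V>50)).astype(np.uint8)
    k,l,s,ce=cv2.connectedComponentsWithStats(m)
    for i in range(1,k):
        if s[i,4]<40: continue
        P=c["P"][l==i];zt=np.nanpercentile(P[:,2],95);t=P[P[:,2]>zt-.004]
        q=c["P"].reshape(-1,3);q=q[(np.hypot(*(q[:,:2]-np.nanmedian(t[:,:2],0)).T)<.04)&(abs(q[:,2]-zt+.032)<.004)]
        e=cv2.minEnclosingCircle(t[:,:2].astype(np.float32)); d=cv2.minEnclosingCircle(q[:,:2].astype(np.float32)) if len(q)>5 else None
        print("stem px",ce[i].round(),"ztop",zt.round(4),"mid",np.round(e[0],4),"r",round(e[1],4),"disc",np.round(d[0],4) if d else "","r",d and round(d[1],4))
E
python3 - <<'E'
from h import *
o=get_obs();print(o["eef_pos"].round(4),yaw().round(3),o["clock"],o["ft_force"].round(2))
c=cam("wrist");save(c,"w1");stems(c)
E
```

```text
[ 0.5288 -0.2604  0.2713] -0.182 1.35 [0.36 1.03 0.94]
stem px [225.  72.] ztop 0.0465 mid [ 0.6393 -0.2446] r 0.003 disc [ 0.6453 -0.2444] r 0.026
stem px [320. 157.] ztop 0.0461 mid [ 0.5208 -0.3446] r 0.0069 disc [ 0.5211 -0.3445] r 0.0201
stem px [238. 166.] ztop 0.0462 mid [ 0.5286 -0.2373] r 0.0068 disc [ 0.5294 -0.2372] r 0.0259
```

View pics/w1.png

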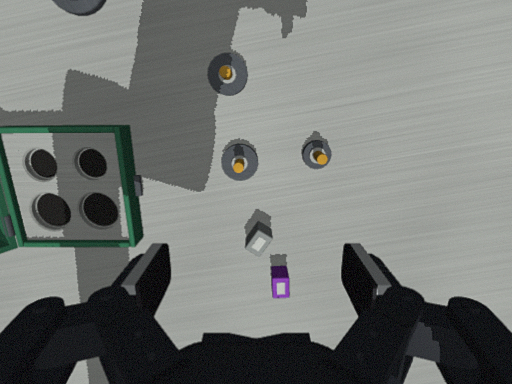

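The wrist view shows three plugs: large at (238,160) and (227,75), small at (318,155). The grey block is at (258,235) with a light patch, and the purple look-alike at (281,287). The nest is on the left with its four wells at (45,165), (92,163), (52,210) and (100,209). Next I grip the first large plug.

Call:
send_rows(steps="0 0 0.0046 -0.035 0 0 0;0 0 0.0046 -0.035 0 0 0;0 0 0.0046 -0.035 0 0 0;0 0 0.0046 -0.035 0 0 0;0 0 0.0046 -0.035 0 0 0")

```text
clock: 1.82
eef_pos: [0.5291, -0.2373, 0.0955]
tool_rot: [0.996, -0.091, 0.001, 0.0]
ft_force: [0.5, -0.5, -1.0]
grip_width: 0.0426
grasp_force: 0.0
```

Call:
send_rows(steps="0 0 0 -0.03 0 0 0;0 0 0 -0.025 0 0 0;0 0 0 -0.015 0 0 0;0 0 0 -0.009 0 0 0;0 0 0 0 0 0 0")

```text
clock: 2.23
eef_pos: [0.5278, -0.2366, 0.0154]
tool_rot: [0.996, -0.091, -0.002, -0.001]
ft_force: [0.3, 0.0, 0.1]
grip_width: 0.0426
grasp_force: 0.0
```

Call:
send_rows(steps="-1 0 0 0 0 0 0;-1 0 0 0 0 0 0;-1 0 0 0 0 0 0;-1 0 0 0 0 0 0;-1 0 0 0 0 0 0")

```text
clock: 2.65
eef_pos: [0.5312, -0.2375, 0.0192]
tool_rot: [0.996, -0.09, 0.002, 0.001]
ft_force: [-0.5, -0.1, 5.2]
grip_width: 0.0117
grasp_force: 59.0
```

Call:
send_rows(steps="-1 0 0 0 0 0 0;-1 0 0 0 0 0 0;-1 0 0 0.005 0 0 0;-1 0 0 0.02 0 0 0;-1 0 0 0.03 0 0 0")

```text
clock: 3.07
eef_pos: [0.5268, -0.2349, 0.0695]
tool_rot: [0.996, -0.09, -0.004, -0.002]
ft_force: [1.5, -0.8, -2.6]
grip_width: 0.0119
grasp_force: 58.5
```

Call:
send_rows(steps="-1 -0.006 0.035 0.026 0 0 0;-1 -0.006 0.035 0.026 0 0 0;-1 -0.006 0.035 0.026 0 0 0;-1 -0.006 0.035 0.026 0 0 0;-1 -0.006 0.035 0.026 0 0 0")

```text
clock: 3.48
eef_pos: [0.4987, -0.0782, 0.1963]
tool_rot: [0.997, -0.081, -0.0, -0.005]
ft_force: [1.1, 0.4, -1.0]
grip_width: 0.0116
grasp_force: 58.7
```

Call:
send_rows(steps="-1 0 0 0 0 0 0;-1 0 0 0 0 0 0;-1 0 0 0 0 0 0;-1 0 0 0 0 0 0;-1 0 0 0 0 0 0")

```text
clock: 3.9
eef_pos: [0.499, -0.0819, 0.1938]
tool_rot: [0.997, -0.083, -0.001, -0.004]
ft_force: [0.7, 0.1, -2.3]
grip_width: 0.0117
grasp_force: 58.9
```

```bash
cat > nest.py <<'E'
from h import *
o=get_obs();print(o["eef_pos"].round(4),yaw().round(3))
c=cam("wrist");save(c,"w2");f=c["frame"].astype(int);x,y,z=np.moveaxis(c["P"],-1,0)
near=(np.hypot(x-.539,y+.002)<.09)
m=(near&(z>.008)&(z<.0195)).astype(np.uint8)
print("plate z",np.nanmedian(z[near&(z>.022)&(z<.030)]))
# dark well outlines: plate-level boundary = pixels below plate, contour projected onto z=.026
mm=(near&(z<.0235)&(z>.005)).astype(np.uint8);mm=cv2.morphologyEx(mm,cv2.MORPH_OPEN,np.ones((3,3)))
for ct in cv2.findContours(mm,cv2.RETR_EXTERNAL,cv2.CHAIN_APPROX_NONE)[0]:
    if cv2.contourArea(ct)<150: continue
    p=plane(c,ct[:,0,0],ct[:,0,1],.026)[:,:2].astype(np.float32)
    (a,b),r=cv2.minEnclosingCircle(p);e=cv2.fitEllipse(p);print("well px",ct[:,0].mean(0).round(),"circ",round(a,4),round(b,4),round(r,4),"ell",np.round(e[0],4),np.round(e[1],4))
E
python3 nest.py
```

```text
[ 0.499  -0.0819  0.1938] -0.167
plate z 0.026871257749994937
well px [208. 182.] circ 0.4997 -0.0271 0.0277 ell [ 0.4999 -0.0271] [0.0537 0.0541]
well px [146. 180.] circ 0.5119 0.0393 0.0277 ell [0.5117 0.039 ] [0.053  0.0536]
well px [205. 119.] circ 0.5663 -0.0389 0.022 ell [ 0.5664 -0.0391] [0.0422 0.0427]
well px [139. 117.] circ 0.5784 0.0268 0.0218 ell [0.5784 0.0269] [0.0407 0.0428]
```

View pics/w2.png

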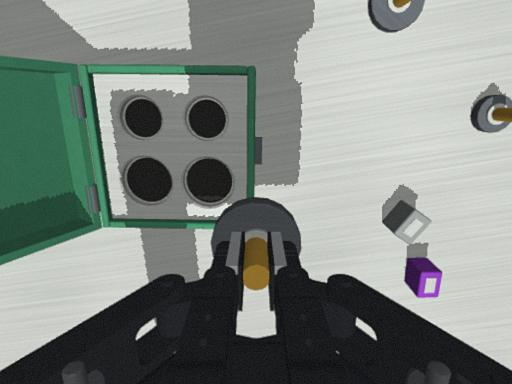

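The four wells are clear: large at (208,182) and (146,180), small at (205,119) and (139,117). The plug hangs stem-up in the fingers with its disc centred near (256,235). I measure its in-hand offset.

```bash
cat > hand.py <<'E'
from h import *
import sys
o=get_obs();t=np.array(o["eef_pos"]);print("tcp",t.round(4),"yaw",yaw().round(3))
m=R.from_quat(o["tool_rot"]).as_matrix();print("tool z",m[:,2].round(4))
c=cam("wrist");P=c["P"];d=np.hypot(P[...,0]-t[0],P[...,1]-t[1])
b=(d<.045)&(P[...,2]<t[2]+.004)&(P[...,2]>t[2]-.03)
k,l,s,ce=cv2.connectedComponentsWithStats(b.astype(np.uint8));i=1+np.argmax(s[1:,4]);b=l==i
q=P[b];print(len(q),"z pct",np.nanpercentile(q[:,2],[2,25,50,75,98]).round(4))
zt=np.nanpercentile(q[:,2],60);print("fit plane normal",np.linalg.lstsq(np.c_[q[:,:2]-t[:2],np.ones(len(q))],q[:,2],rcond=None)[0].round(3))
(a,bb),r=cv2.minEnclosingCircle(q[:,:2].astype(np.float32));print("disc",a,bb,r,"off from tcp",a-t[0],bb-t[1])
for W in sys.argv[1:]:
    w=np.array(eval(W));print("to go",(w-[a,bb]).round(4))
E
python3 hand.py "(.4997,-.0271)"
```

```text
tcp [ 0.4991 -0.082   0.1939] yaw -0.167
tool z [-0.0015  0.0088 -1.    ]
3047 z pct [0.1782 0.187  0.1876 0.1881 0.1946]
fit plane normal [-0.197  0.042  0.19 ]
disc 0.49775445461273193 -0.08133459836244583 0.02603198029100895 off from tcp -0.001315516780704018 0.000629812147904682
to go [0.0019 0.0542]
```

Call:
send_rows(steps="-1 0.0004 0.0108 -0.008 -0.002 0 -0.003;-1 0.0004 0.0108 -0.008 -0.002 0 -0.003;-1 0.0004 0.0108 -0.008 -0.002 0 -0.003;-1 0.0004 0.0108 -0.008 -0.002 0 -0.003;-1 0.0004 0.0108 -0.008 -0.001 0 -0.003")

```text
clock: 4.42
eef_pos: [0.4964, -0.059, 0.154]
tool_rot: [0.998, -0.067, 0.001, -0.013]
ft_force: [-0.5, -0.6, -1.6]
grip_width: 0.0121
grasp_force: 58.9
```

Call:
send_rows(steps="-1 0 0 -0.025 0 0 0;-1 0 0 -0.025 0 0 0;-1 0 0 -0.015 0 0 0;-1 0 0 0 0 0 0;-1 0 0 0 0 0 0")

```text
clock: 4.83
eef_pos: [0.4959, -0.0591, 0.0893]
tool_rot: [0.998, -0.067, 0.0, -0.013]
ft_force: [-0.1, -0.2, -1.5]
grip_width: 0.0119
grasp_force: 58.9
```

```bash
python3 hand.py "(.4997,-.0271)"; python3 nest.py
```

```text
tcp [ 0.4959 -0.0591  0.0893] yaw -0.133
tool z [ 0.0018  0.0258 -0.9997]
3045 z pct [0.0736 0.0824 0.083  0.0837 0.09  ]
fit plane normal [-0.2    0.052  0.085]
disc 0.4948767423629761 -0.05848836153745651 0.025842752307653427 off from tcp -0.00104436924006579 0.0006284092849709252
to go [0.0048 0.0314]
[ 0.4971 -0.0593  0.0906] -0.133
plate z 0.026930751216241444
well px [209. 204.] circ 0.5001 -0.0269 0.0275 ell [ 0.5045 -0.0229] [0.0401 0.0571]
well px [127. 203.] circ 0.512 0.0393 0.0275 ell [0.5121 0.039 ] [0.0531 0.054 ]
well px [290. 165.] circ 0.5267 -0.0861 0.0142 ell [ 0.5264 -0.0867] [0.0047 0.0349]
well px [215. 117.] circ 0.5666 -0.039 0.0219 ell [ 0.5665 -0.0393] [0.0422 0.0429]
well px [120. 112.] circ 0.5785 0.0268 0.0219 ell [0.5786 0.027 ] [0.0416 0.043 ]
```

```bash
python3 -c "
from h import *
o=get_obs();print(o['joint_pos'].round(3),o['eef_pos'],yaw(),o['tau'].round(1))"
```

```text
[-0.135  0.349 -0.232  0.987  0.026  3.141] [ 0.49787512 -0.05951515  0.09131766] -0.1336663667041463 [  0.  -39.3  21.9   0.1   0.1   0. ]
```

Call:
send_rows(steps="-1 0 0.006 0 0 0 0;-1 0 0.006 0 0 0 0;-1 0 0 0 0 0 0;-1 0 0 0 0 0 0;-1 0 0 0 0 0 0")

```text
clock: 5.35
eef_pos: [0.4964, -0.0536, 0.0908]
tool_rot: [0.998, -0.063, 0.002, -0.015]
ft_force: [-0.4, -0.4, -2.1]
grip_width: 0.0118
grasp_force: 58.9
```

```bash
python3 -c "
from h import *
o=get_obs();print(o['joint_pos'].round(3),o['eef_pos'],yaw(),R.from_quat(o['tool_rot']).as_matrix()[:,2])"
```

```text
[-0.126  0.346 -0.238  0.985  0.031  3.141] [ 0.49642902 -0.05361562  0.09083832] -0.12518924766579712 [ 0.00592876  0.03007846 -0.99952996]
```

Call:
send_rows(steps="-1 0 0 0 0 0 0.11;-1 0 0 0 0 0 0.11;-1 0 0 0 -0.01 0.002 0.117;-1 0 0 0 -0.01 0.002 0.117;-1 0 0 0 -0.01 0.002 0.117")

```text
clock: 5.77
eef_pos: [0.4963, -0.0538, 0.0905]
tool_rot: [0.975, 0.224, -0.006, -0.0]
ft_force: [-0.5, 0.4, -1.8]
grip_width: 0.0119
grasp_force: 58.8
```

Call:
send_rows(steps="-1 0 0 0 0 0 0.117;-1 0 0 0 0 0 0.117;-1 0 0 0 0 0 0.117;-1 0 0 0 0 0 0.117;-1 0 0 0 0 0 0.117")

```text
clock: 6.18
eef_pos: [0.4962, -0.0537, 0.0905]
tool_rot: [0.869, 0.495, -0.006, 0.002]
ft_force: [0.1, -0.9, -2.4]
grip_width: 0.0117
grasp_force: 58.8
```

Call:
send_rows(steps="-1 0 0 0 0 0 0.117;-1 0 0 0 0 0 0.117;-1 0 0 0 0 0 0.117;-1 0 0 0 0 0 0;-1 0 0 0 0 0 0")

```text
clock: 6.6
eef_pos: [0.4962, -0.0537, 0.0905]
tool_rot: [0.772, 0.636, -0.006, 0.003]
ft_force: [-0.9, -0.1, -2.8]
grip_width: 0.0118
grasp_force: 58.8
```

```bash
python3 hand.py "(.4998,-.0271)"
```

```text
tcp [ 0.4962 -0.0537  0.0905] yaw 1.379
tool z [-0.0056 -0.0116 -0.9999]
3035 z pct [0.0746 0.0835 0.0841 0.0846 0.0909]
fit plane normal [-0.042 -0.205  0.086]
disc 0.49684903025627136 -0.05626076087355614 0.025866398587822914 off from tcp 0.0006325635727991719 -0.002583598494826221
to go [0.003  0.0292]
```

Call:
send_rows(steps="-1 0.001 0.0097 0 0.004 -0.002 0;-1 0.001 0.0097 0 0.004 -0.002 0;-1 0.001 0.0097 0 0.004 -0.002 0;-1 0 0 0 0 0 0;-1 0 0 0 0 0 0")

```text
clock: 7.07
eef_pos: [0.4992, -0.0236, 0.0904]
tool_rot: [0.77, 0.638, 0.0, -0.0]
ft_force: [0.1, -0.8, -1.9]
grip_width: 0.0123
grasp_force: 58.8
```

```bash
python3 hand.py "(.4998,-.0271)"; python3 nest.py
```

```text
tcp [ 0.4992 -0.0236  0.0904] yaw 1.383
tool z [ 2.e-04  2.e-04 -1.e+00]
3045 z pct [0.0748 0.0836 0.0842 0.0847 0.0908]
fit plane normal [-0.039 -0.196  0.086]
disc 0.49982985854148865 -0.026097966358065605 0.025898197665810585 off from tcp 0.000655793010891248 -0.002450270776920258
to go [-0.    -0.001]
[ 0.4992 -0.0241  0.0904] 1.382
plate z 0.027018721677379884
well px [344. 207.] circ 0.566 -0.0385 0.0219 ell [ 0.566  -0.0383] [0.0418 0.0428]
well px [255. 194.] circ 0.4997 -0.026 0.0275 ell [ 0.501  -0.0175] [0.0361 0.0511]
well px [352. 115.] circ 0.5783 0.028 0.022 ell [0.5779 0.0282] [0.0422 0.0429]
well px [254. 115.] circ 0.5116 0.0401 0.0278 ell [0.5116 0.0402] [0.0543 0.0545]
```

View pics/w2.png

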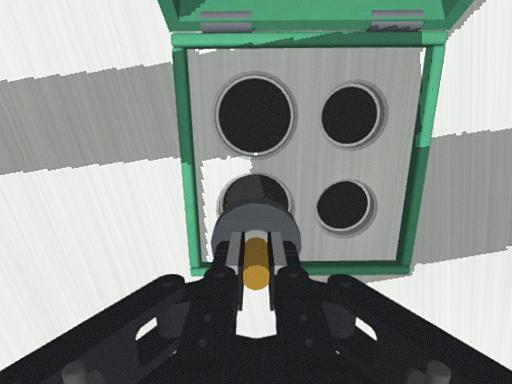

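The plug disc sits over the near-left well at (255,200), and both measure the same spot in this view. I lower it.

Call:
send_rows(steps="-1 -0.0002 -0.0003 -0.015 0 0 0;-1 0 0 -0.015 0 0 0;-1 0 0 -0.012 0 0 0;-1 0 0 -0.007 0 0 0;-1 0 0 -0.005 0 0 0")

```text
clock: 7.58
eef_pos: [0.4984, -0.0251, 0.0355]
tool_rot: [0.771, 0.637, -0.0, -0.001]
ft_force: [0.1, -0.4, -2.6]
grip_width: 0.012
grasp_force: 58.8
```

Call:
send_rows(steps="-1 0 0 -0.002 0 0 0;-1 0 0 0 0 0 0;-1 0 0 0 0 0 0;-0.4 0 0 0 0 0 0;-0.4 0 0 0 0 0 0")

```text
clock: 8.0
eef_pos: [0.5, -0.0249, 0.0349]
tool_rot: [0.771, 0.637, 0.001, 0.001]
ft_force: [0.1, -0.1, -0.3]
grip_width: 0.0255
grasp_force: 0.0
```

Call:
send_rows(steps="-0.4 0 0 0 0 0 0;-0.4 0 0 0.01 0 0 0;-0.4 0 0 0.03 0 0 0;-0.4 0 0 0.03 0 0 0;-0.4 0 0 0.03 0 0 0")

```text
clock: 8.42
eef_pos: [0.4987, -0.0248, 0.136]
tool_rot: [0.771, 0.637, 0.0, -0.0]
ft_force: [1.2, 0.5, -0.4]
grip_width: 0.0256
grasp_force: 0.0
```

```bash
python3 -c "
from h import *
o=get_obs();print(o['joint_pos'].round(3),o['eef_pos'],yaw());c=cam('wrist');stems(c);save(c,'w3')"
```

```text
[-0.05   0.303 -0.169  1.099  0.     1.71 ] [ 0.49872242 -0.02480078  0.13596044] 1.3815577647923767
stem px [256. 201.] ztop 0.062 mid [ 0.5    -0.0282] r 0.0069 disc [ 0.5001 -0.0275] r 0.0401
```

The first large plug is seated: its stem top reads 62 mm, and this camera reads about 2 mm high. On to the second large plug.

Call:
send_rows(steps="-0.2 0.0183 -0.0275 0.003 0 0 0;-0.2 0.0183 -0.0275 0.003 0 0 0;-0.2 0.0183 -0.0275 0.003 0 0 0;-0.2 0.0183 -0.0275 0.003 0 0 0;-0.2 0.0183 -0.0275 0.003 0 0 0")

```text
clock: 8.88
eef_pos: [0.5914, -0.1637, 0.1504]
tool_rot: [0.771, 0.637, 0.001, 0.0]
ft_force: [0.7, 0.8, 0.2]
grip_width: 0.0343
grasp_force: 0.0
```

Call:
send_rows(steps="-0.2 0.0183 -0.0275 0 0 0 0;-0.2 0.0183 -0.0275 0 0 0 0;-0.2 0.0183 -0.0275 0 0 0 0;-0.2 0 0 0 0 0 0;-0.2 0 0 0 0 0 0")

```text
clock: 9.3
eef_pos: [0.6456, -0.2465, 0.1482]
tool_rot: [0.772, 0.636, 0.0, -0.001]
ft_force: [-0.8, 0.9, -0.0]
grip_width: 0.0345
grasp_force: 0.0
```

```bash
python3 -c "
from h import *
o=get_obs();print(o['joint_pos'].round(3),o['eef_pos'],yaw(),R.from_quat(o['tool_rot']).as_matrix()[:,2].round(4));c=cam('wrist');stems(c)"
```

```text
[-3.650e-01  6.720e-01  4.620e-01  1.362e+00  1.000e-03  1.397e+00] [ 0.64558084 -0.24649075  0.148208  ] 1.3791192885283055 [-6.e-04  9.e-04 -1.e+00]
stem px [253. 186.] ztop 0.046 mid [ 0.6449 -0.2444] r 0.0069 disc [ 0.6451 -0.2446] r 0.0262
```

Call:
send_rows(steps="-0.2 -0.0005 0.002 -0.03 0 0 0;-0.2 0 0 -0.035 0 0 0;-0.2 0 0 -0.035 0 0 0;-0.2 0 0 -0.02 0 0 0;-0.2 0 0 -0.01 0 0 0")

```text
clock: 9.77
eef_pos: [0.6418, -0.2402, 0.0161]
tool_rot: [0.77, 0.638, -0.001, -0.003]
ft_force: [-0.1, 0.1, 0.6]
grip_width: 0.0342
grasp_force: 0.0
```

Call:
send_rows(steps="-0.2 0 0 0 0 0 0;-1 0 0 0 0 0 0;-1 0 0 0 0 0 0;-1 0 0 0 0 0 0;-1 0 0 0 0 0 0")

```text
clock: 10.18
eef_pos: [0.6466, -0.2431, 0.0221]
tool_rot: [0.771, 0.637, 0.002, 0.002]
ft_force: [-0.8, 1.2, 4.3]
grip_width: 0.0119
grasp_force: 59.1
```

Call:
send_rows(steps="-1 0 0 0 0 0 0;-1 0 0 0.01 0 0 0;-1 0 0 0.02 0 0 0;-1 0 0 0.025 0 0 0;-1 0 0 0.025 0 0 0")

```text
clock: 10.6
eef_pos: [0.6438, -0.2427, 0.0995]
tool_rot: [0.771, 0.637, -0.001, -0.001]
ft_force: [-0.1, -1.1, -2.4]
grip_width: 0.0118
grasp_force: 58.7
```

Call:
send_rows(steps="-1 -0.0222 0.0375 0 0 0 0;-1 -0.0222 0.0375 0 0 0 0;-1 -0.0222 0.0375 0 0 0 0;-1 -0.0222 0.0375 0 0 0 0;-1 -0.0222 0.0375 0 0 0 0")

```text
clock: 11.02
eef_pos: [0.5373, -0.0625, 0.0997]
tool_rot: [0.771, 0.637, 0.0, -0.0]
ft_force: [1.1, 0.8, -2.0]
grip_width: 0.0115
grasp_force: 59.1
```

Call:
send_rows(steps="-1 -0.0222 0.036 0 0 0 0;-1 0 0.036 0 0 0 0;-1 0 0.03 0 0 0 0;-1 0 0 0 0 0 0;-1 0 0 0 0 0 0")

```text
clock: 11.43
eef_pos: [0.5168, 0.0393, 0.1]
tool_rot: [0.77, 0.638, 0.0, 0.0]
ft_force: [0.5, -0.1, -1.5]
grip_width: 0.0115
grasp_force: 59.0
```

```bash
python3 hand.py "(.5116,.0402)"; python3 nest.py
```

```text
tcp [0.5168 0.0393 0.1   ] yaw 1.385
tool z [ 9.e-04 -1.e-04 -1.e+00]
3209 z pct [0.0816 0.0904 0.091  0.0915 0.1002]
fit plane normal [-0.038 -0.196  0.093]
disc 0.5176995992660522 0.03795282170176506 0.025761982426047325 off from tcp 0.0008676786638913692 -0.0013536722886047167
to go [-0.0061  0.0022]
[0.5169 0.0382 0.0998] 1.383
plate z 0.027081538362644347
well px [329. 268.] circ 0.5675 -0.0341 0.0207 ell [ 0.5676 -0.0303] [0.0253 0.04  ]
well px [333. 199.] circ 0.5781 0.0285 0.0218 ell [0.5781 0.0286] [0.0418 0.0426]
well px [244. 189.] circ 0.5117 0.0409 0.0276 ell [0.5112 0.0498] [0.0352 0.0554]
```

Call:
send_rows(steps="-1 -0.006 0.0023 -0.01 0 0 0;-1 0 0 -0.015 0 0 0;-1 0 0 0 0 0 0;-1 0 0 0 0 0 0;-1 0 0 0 0 0 0")

```text
clock: 11.95
eef_pos: [0.5114, 0.0392, 0.0748]
tool_rot: [0.771, 0.636, 0.0, 0.0]
ft_force: [1.0, 0.7, -1.8]
grip_width: 0.0119
grasp_force: 59.0
```

```bash
python3 hand.py "(.5116,.0404)"; python3 nest.py
```

```text
tcp [0.5114 0.0392 0.0748] yaw 1.38
tool z [ 6.e-04  2.e-04 -1.e+00]
3211 z pct [0.0569 0.0653 0.0658 0.0664 0.0754]
fit plane normal [-0.037 -0.194  0.068]
disc 0.5122921466827393 0.03766271471977234 0.025756774470210075 off from tcp 0.0009359177400067864 -0.0015477686162436305
to go [-0.0007  0.0027]
[0.5117 0.0394 0.0751] 1.38
plate z 0.027111599517483057
well px [350. 275.] circ 0.5731 -0.0256 0.0156 ell [ 0.5741 -0.0243] [0.0098 0.0273]
well px [348. 210.] circ 0.578 0.0288 0.0218 ell [0.578  0.0288] [0.0416 0.0426]
well px [252. 193.] circ 0.512 0.0422 0.0273 ell [0.5123 0.045 ] [0.0432 0.0495]
```

Call:
send_rows(steps="-1 -0.001 0.0031 0 0 0 0;-1 0 0 -0.012 0 0 0;-1 0 0 -0.012 0 0 0;-1 0 0 -0.008 0 0 0;-1 0 0 -0.004 0 0 0")

```text
clock: 12.47
eef_pos: [0.5092, 0.0434, 0.0379]
tool_rot: [0.771, 0.637, -0.0, -0.001]
ft_force: [-11.7, -1.2, 32.9]
grip_width: 0.0119
grasp_force: 63.3
```

Call:
send_rows(steps="-1 0 0 -0.002 0 0 0;-1 0 0 0 0 0 0;-1 0 0 0 0 0 0;-1 0 0 0 0 0 0;-1 0 0 0 0 0 0")

```text
clock: 12.88
eef_pos: [0.5092, 0.0435, 0.038]
tool_rot: [0.771, 0.637, 0.0, -0.0]
ft_force: [-5.9, -0.5, 9.1]
grip_width: 0.0117
grasp_force: 60.3
```

Call:
send_rows(steps="-0.4 0 0 0 0 0 0;-0.4 0 0 0 0 0 0;-0.4 0 0 0 0 0 0;-0.4 0 0 0 0 0 0;-0.4 0 0 0.01 0 0 0")

```text
clock: 13.3
eef_pos: [0.5084, 0.0432, 0.045]
tool_rot: [0.771, 0.637, -0.001, -0.001]
ft_force: [-0.5, -0.9, -0.1]
grip_width: 0.0258
grasp_force: 0.0
```

Call:
send_rows(steps="-0.4 0 0 0.03 0 0 0;-0.4 0 0 0.03 0 0 0;-0.4 0 0 0.03 0 0 0;-0.4 0 0 0 0 0 0;-0.4 0 0 0 0 0 0")

```text
clock: 13.72
eef_pos: [0.5118, 0.0434, 0.1392]
tool_rot: [0.771, 0.637, 0.003, 0.002]
ft_force: [-0.4, -0.3, 0.2]
grip_width: 0.0257
grasp_force: 0.0
```

```bash
python3 -c "
from h import *
o=get_obs();print(o['joint_pos'].round(3),o['eef_pos'],yaw(),R.from_quat(o['tool_rot']).as_matrix()[:,2].round(4));c=cam('wrist');stems(c);save(c,'w4')
P=c['P'];t=(.511,.0405)
d=np.hypot(P[...,0]-t[0],P[...,1]-t[1]);b=(d>.012)&(d<.022);q=P[b];print(np.nanpercentile(q[:,2],[5,25,50,75,95]))"
```

```text
[ 0.084  0.322 -0.133  1.11   0.     1.845] [0.51184583 0.04344672 0.13916035] 1.3814808820029265 [ 6.1e-03  9.0e-04 -1.0e+00]
stem px [252. 199.] ztop 0.0619 mid [0.5102 0.0407] r 0.0067 disc [0.5101 0.0418] r 0.04
stem px [256. 272.] ztop 0.0619 mid [ 0.4999 -0.0282] r 0.0069 disc [ 0.5   -0.027] r 0.0401
[0.028803   0.16571723 0.21455746 0.22361114 0.22897354]
```

View pics/w4.png

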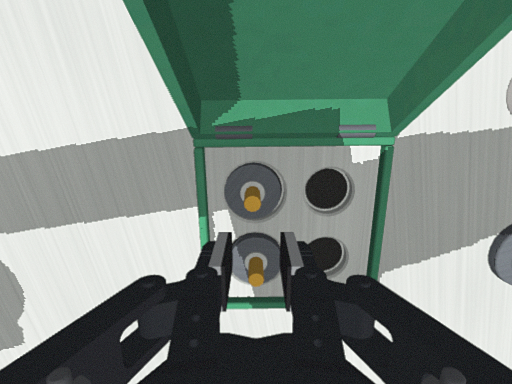

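Both large plugs are seated at (252,195) and (256,262), stems up at equal height. Next is the small plug.

Call:
send_rows(steps="-0.2 0.001 -0.0388 0.001 0 0 0;-0.2 0.001 -0.0388 0.001 0 0 0;-0.2 0.001 -0.0388 0.001 0 0 0;-0.2 0.001 -0.0388 0.001 0 0 0;-0.2 0.001 -0.0388 0.001 0 0 0")

```text
clock: 14.18
eef_pos: [0.5134, -0.1519, 0.1398]
tool_rot: [0.771, 0.637, -0.001, -0.002]
ft_force: [1.5, 0.6, -0.8]
grip_width: 0.0342
grasp_force: 0.0
```

Call:
send_rows(steps="-0.2 0.001 -0.0388 0.001 0 0 0;-0.2 0.001 -0.0388 0.001 0 0 0;-0.2 0.001 -0.0388 0.001 0 0 0;-0.2 0.001 -0.0388 0.001 0 0 0;-0.2 0.001 -0.0388 0.001 0 0 0")

```text
clock: 14.6
eef_pos: [0.5185, -0.346, 0.1444]
tool_rot: [0.771, 0.637, -0.0, -0.002]
ft_force: [0.9, -0.2, 0.2]
grip_width: 0.0339
grasp_force: 0.0
```

Call:
send_rows(steps="-0.2 0 0 0 0 0 0;-0.2 0 0 0 0 0 0;-0.2 0 0 0 0 0 0;-0.2 0 0 0 0 0 0;-0.2 0 0 0 0 0 0")

```text
clock: 15.02
eef_pos: [0.5198, -0.343, 0.146]
tool_rot: [0.77, 0.638, 0.0, -0.001]
ft_force: [0.0, 0.2, 0.3]
grip_width: 0.0342
grasp_force: 0.0
```

```bash
python3 -c "
from h import *
o=get_obs();print(o['joint_pos'].round(3),o['eef_pos'],yaw(),R.from_quat(o['tool_rot']).as_matrix()[:,2].round(4));c=cam('wrist');stems(c)"
```

```text
[-5.840e-01  5.300e-01  2.100e-01  1.252e+00  1.000e-03  1.175e+00] [ 0.51978533 -0.34302813  0.14597509] 1.3834513497851035 [-9.0e-04  1.3e-03 -1.0e+00]
stem px [256. 190.] ztop 0.0458 mid [ 0.5205 -0.345 ] r 0.007 disc [ 0.5206 -0.3448] r 0.02
```

Call:
send_rows(steps="-0.2 0.0006 -0.0015 -0.03 0 0 0;-0.2 0 0 -0.035 0 0 0;-0.2 0 0 -0.035 0 0 0;-0.2 0 0 -0.018 0 0 0;-0.2 0 0 -0.01 0 0 0")

```text
clock: 15.48
eef_pos: [0.5186, -0.3436, 0.0151]
tool_rot: [0.77, 0.638, -0.001, -0.003]
ft_force: [-0.1, -0.3, -0.1]
grip_width: 0.0343
grasp_force: 0.0
```

Call:
send_rows(steps="-0.2 0 0 0 0 0 0;-1 0 0 0 0 0 0;-1 0 0 0 0 0 0;-1 0 0 0 0 0 0;-1 0 0 0 0 0 0")

```text
clock: 15.9
eef_pos: [0.5218, -0.3469, 0.0204]
tool_rot: [0.771, 0.637, 0.001, 0.002]
ft_force: [0.9, 0.3, 1.9]
grip_width: 0.0121
grasp_force: 58.8
```

Call:
send_rows(steps="-1 0 0 0 0 0 0;-1 0 0 0.01 0 0 0;-1 0 0 0.02 0 0 0;-1 0 0 0.025 0 0 0;-1 0 0 0.025 0 0 0")

```text
clock: 16.32
eef_pos: [0.5196, -0.3458, 0.0991]
tool_rot: [0.771, 0.637, -0.0, -0.001]
ft_force: [0.1, 0.4, -1.1]
grip_width: 0.0118
grasp_force: 58.8
```

Call:
send_rows(steps="-1 0.005 0.034 0 0 0 0;-1 0.005 0.034 0 0 0 0;-1 0.005 0.034 0 0 0 0;-1 0.005 0.034 0 0 0 0;-1 0.005 0.034 0 0 0 0")

```text
clock: 16.73
eef_pos: [0.5453, -0.1749, 0.0991]
tool_rot: [0.771, 0.637, 0.0, 0.0]
ft_force: [0.4, 0.0, -1.4]
grip_width: 0.0119
grasp_force: 58.8
```

Call:
send_rows(steps="-1 0.005 0.034 0 0 0 0;-1 0.005 0.034 0 0 0 0;-1 0.005 0.034 0 0 0 0;-1 0.005 0.034 -0.01 0 0 0;-1 0 0 -0.01 0 0 0")

```text
clock: 17.15
eef_pos: [0.567, -0.0343, 0.0796]
tool_rot: [0.768, 0.64, 0.002, -0.0]
ft_force: [-0.5, -0.5, -2.2]
grip_width: 0.0116
grasp_force: 58.8
```

Call:
send_rows(steps="-1 0 0 0 0 0 0;-1 0 0 0 0 0 0;-1 0 0 0 0 0 0;-1 0 0 0 0 0 0;-1 0 0 0 0 0 0")

```text
clock: 17.57
eef_pos: [0.5658, -0.0416, 0.079]
tool_rot: [0.771, 0.636, 0.001, 0.0]
ft_force: [0.6, -0.4, -1.5]
grip_width: 0.0122
grasp_force: 58.8
```

```bash
python3 hand.py "(.566,-.0385)"; python3 nest.py
```

```text
tcp [ 0.5658 -0.0416  0.079 ] yaw 1.379
tool z [ 1.2e-03  2.0e-04 -1.0e+00]
2025 z pct [0.0619 0.071  0.0718 0.0725 0.0809]
fit plane normal [-0.065 -0.317  0.076]
disc 0.5672833323478699 -0.039944808930158615 0.01985112391412258 off from tcp 0.0015221492423368455 0.0016401222945273547
to go [-0.0013  0.0014]
[ 0.5657 -0.0414  0.079 ] 1.38
plate z 0.027189751898589742
well px [252. 196.] circ 0.5666 -0.0375 0.0216 ell [ 0.5671 -0.0322] [0.0299 0.0406]
well px [141. 180.] circ 0.4939 -0.0063 0.0165 ell [ 0.495  -0.0111] [0.0206 0.0338]
well px [252. 108.] circ 0.5785 0.028 0.0218 ell [0.5785 0.0281] [0.0425 0.0428]
well px [176. 112.] circ 0.5177 0.0383 0.0268 ell [0.5109 0.0411] [0.0534 0.0553]
```

Call:
send_rows(steps="-1 -0.001 0.0013 -0.01 0 0 0;-1 0 0 -0.012 0 0 0;-1 0 0 -0.01 0 0 0;-1 0 0 -0.006 0 0 0;-1 0 0 -0.004 0 0 0")

```text
clock: 18.08
eef_pos: [0.5633, -0.039, 0.0362]
tool_rot: [0.771, 0.637, -0.001, -0.001]
ft_force: [-11.4, 0.4, 30.8]
grip_width: 0.0117
grasp_force: 61.9
```

Call:
send_rows(steps="-1 0 0 -0.002 0 0 0;-1 0 0 0 0 0 0;-1 0 0 0 0 0 0;-1 0 0 0 0 0 0;-1 0 0 0 0 0 0")

```text
clock: 18.5
eef_pos: [0.5633, -0.0389, 0.0363]
tool_rot: [0.771, 0.637, -0.0, -0.0]
ft_force: [-6.9, -0.1, 14.5]
grip_width: 0.0119
grasp_force: 60.2
```

Call:
send_rows(steps="-0.4 0 0 0 0 0 0;-0.4 0 0 0 0 0 0;-0.4 0 0 0 0 0 0;-0.4 0 0 0 0 0 0;-0.4 0 0 0.01 0 0 0")

```text
clock: 18.92
eef_pos: [0.5628, -0.0388, 0.0425]
tool_rot: [0.771, 0.637, -0.001, -0.002]
ft_force: [-0.1, -0.0, 0.5]
grip_width: 0.0255
grasp_force: 0.0
```

Call:
send_rows(steps="-0.4 0 0 0.03 0 0 0;-0.4 0 0 0.03 0 0 0;-0.4 0 -0.02 0.03 0 0 0;-0.4 0 -0.02 0 0 0 0;-0.4 0 -0.02 0 0 0 0")

```text
clock: 19.33
eef_pos: [0.5667, -0.0996, 0.1381]
tool_rot: [0.77, 0.638, 0.002, 0.002]
ft_force: [0.2, 0.0, 0.2]
grip_width: 0.0255
grasp_force: 0.0
```

```bash
python3 -c "
from h import *
o=get_obs();print(o['joint_pos'].round(3),o['eef_pos'],yaw());c=cam('wrist');stems(c);save(c,'w5')
c=cam('scene');stems(c)
# shell outline / tab / station
d=np.load('scene0.npz')
c=cam('side');save(c,'side1',(180,90,330,270),3.3)"
```

```text
[-0.174  0.437  0.038  1.165  0.     1.585] [ 0.56669456 -0.09956177  0.13807609] 1.3828379105611206
stem px [137.  25.] ztop 0.0619 mid [0.5104 0.0411] r 0.0073 disc [0.5106 0.0407] r 0.0401
stem px [236. 123.] ztop 0.062 mid [ 0.5649 -0.038 ] r 0.0067 disc [ 0.565  -0.0379] r 0.0401
stem px [151. 126.] ztop 0.062 mid [ 0.5001 -0.0301] r 0.0065 disc [ 0.5004 -0.0284] r 0.0401
stem px [375.   9.] ztop -0.4599 mid [-0.6035  1.1658] r 0.0702 disc  r None
stem px [398.   2.] ztop -0.4624 mid [-0.5525  1.3809] r 0.0364 disc [-0.5602  1.3738] r 0.0339
stem px [423.   8.] ztop -0.5015 mid [-0.5565  1.4854] r 0.0531 disc [-0.5538  1.4852] r 0.0347
stem px [440.   5.] ztop -0.5093 mid [-0.5523  1.5808] r 0.0215 disc [-0.5561  1.5792] r 0.0216
stem px [406.  11.] ztop -0.502 mid [-0.5568  1.3708] r 0.0306 disc [-0.5645  1.3702] r 0.0277
```

View pics/side1.png

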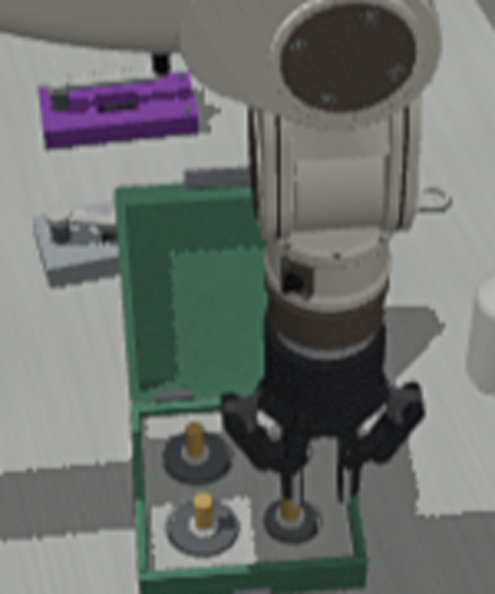

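All three plugs are seated, with every stem top at the same 62 mm reading (scene view: stems up in three wells). Now I take closed fingers behind the upper half.

Call:
send_rows(steps="-1 0 0 0.032 0 0 0;-1 0 0 0.032 0 0 0;-1 0 0 0.032 0 0 0;-1 0 0 0.032 0 0 0;-1 0 0 0.032 0 0 0")

```text
clock: 19.9
eef_pos: [0.564, -0.0977, 0.2957]
tool_rot: [0.77, 0.638, 0.0, -0.001]
ft_force: [0.5, -0.9, -0.5]
grip_width: -0.0003
grasp_force: 0.0
```

Call:
send_rows(steps="-1 0.002 0.0385 0 0 0 0;-1 0.002 0.0385 0 0 0 0;-1 0.002 0.0385 0 0 0 0;-1 0.002 0.0385 0 0 0 0;-1 0.002 0.0385 0 0 0 0")

```text
clock: 20.32
eef_pos: [0.5738, 0.0962, 0.2944]
tool_rot: [0.771, 0.637, 0.0, -0.0]
ft_force: [0.8, 0.3, -0.0]
grip_width: 0.0001
grasp_force: 0.0
```

Call:
send_rows(steps="-1 0.002 0.0385 0 0 0 0;-1 0.002 0.0385 0 0 0 0;-1 0.002 0.0385 0 0 0 0;-1 0.002 0.0385 0 0 0 0;-1 0 0 0 0 0 0")

```text
clock: 20.73
eef_pos: [0.5808, 0.2558, 0.2927]
tool_rot: [0.768, 0.641, 0.0, -0.002]
ft_force: [-0.9, -0.3, -0.8]
grip_width: 0.0
grasp_force: 0.0
```

```bash
python3 -c "
from h import *
o=get_obs();print(o['joint_pos'].round(3),o['eef_pos'],yaw())
c=cam('wrist');save(c,'w6');P=c['P'];z=P[...,2];f=c['frame'].astype(int)
hsv=cv2.cvtColor(c['frame'],cv2.COLOR_RGB2HSV);g=(hsv[...,0]>60)&(hsv[...,0]<90)&(hsv[...,1]>80)
q=P[g&(z>.04)];print('green max y,z',np.nanpercentile(q,[1,99],axis=0).round(3))
tb=(~g)&(z>.16)&(z<.215)&(abs(P[...,0]-.57)<.06)&(P[...,1]<.21);print('tab',np.nanmean(P[tb],0),np.nanpercentile(P[tb],[2,98],axis=0).round(3),tb.sum())
E=1"
```

```text
[0.413 0.518 0.571 1.624 0.004 2.164] [0.5807798  0.25577429 0.29269597] 1.3906884559931612
green max y,z [[0.491 0.158 0.165]
 [0.654 0.277 0.389]]
tab [0.57943649 0.1707292  0.18578616] [[0.511 0.159 0.182]
 [0.623 0.181 0.194]] 44
```

View pics/w6.png

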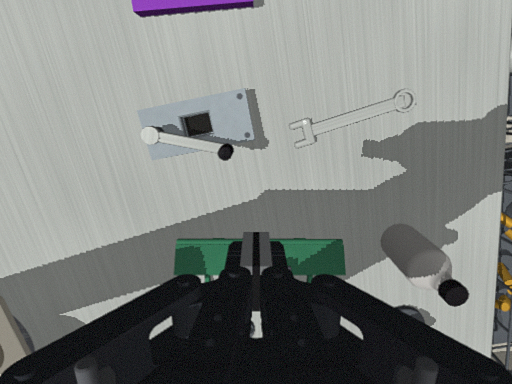

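The wrist view shows the grey station with its pocket at (198,124), lever post at (150,134) and knob at (225,152). The green shell's outer face is at (250,258) beneath the fingers. I measure the station, then push the shell.

```bash
cat > sta.py <<'E'
from h import *
o=get_obs();c=cam("wrist");P=c["P"];x,y,z=np.moveaxis(P,-1,0)
A=(x>.38)&(x<.66)&(y>.22)&(y<.41)
t=A&(z>.020)&(z<.029);k,l,s,ce=cv2.connectedComponentsWithStats(t.astype(np.uint8));t=l==1+np.argmax(s[1:,4])
r=cv2.minAreaRect(P[t][:,:2].astype(np.float32));print("station rect",np.round(r[0],4),np.round(r[1],4),r[2])
v=c["frame"].max(2);ys,xs=np.nonzero(t)
pk=np.zeros_like(t);pk[ys.min():ys.max(),xs.min():xs.max()]=True
m=(pk&A&(z<.0195)&(z>.004)&(v<90)).astype(np.uint8);m=cv2.morphologyEx(m,cv2.MORPH_OPEN,np.ones((3,3)))
k,l,s,ce=cv2.connectedComponentsWithStats(m)
for i in range(1,k):
    if s[i,4]<100: continue
    vv,uu=np.nonzero(l==i);p=plane(c,uu,vv,.024)[:,:2].astype(np.float32);r=cv2.minAreaRect(p);print("dark",ce[i].round(),s[i,4],np.round(r[0],4),np.round(r[1],4),r[2])
for nm,b in(("knob",A&(z>.072)&(z<.095)&(v<60)),("lever",A&(z>.046)&(z<.058))):
    if b.any():
        q=P[b];r=cv2.minAreaRect(q[:,:2].astype(np.float32));print(nm,b.sum(),q.mean(0).round(4),np.round(r[0],4),np.round(r[1],4),round(r[2],1))
tp=A&(z>.058)&(v>90);print("light high",tp.sum(),np.nanmean(P[tp],0) if tp.any() else 0)
E
python3 sta.py
```

```text
station rect [0.5093 0.316 ] [0.1492 0.0702] 0.6711075305938721
dark [196. 122.] 536 [0.5097 0.3165] [0.0275 0.0383] 89.97222900390625
knob 165 [0.5486 0.2804 0.0847] [0.5481 0.2796] [0.0157 0.0154] 51.8
lever 843 [0.4934 0.3008 0.0559] [0.4983 0.297 ] [0.0224 0.1194] 66.8
light high 533 [0.53634881 0.27735564 0.26512442]
```

Call:
send_rows(steps="-1 0 0 -0.029 0 0 0;-1 0 0 -0.029 0 0 0;-1 0 0 -0.029 0 0 0;-1 0 0 -0.029 0 0 0;-1 0 0 -0.029 0 0 0")

```text
clock: 21.25
eef_pos: [0.5821, 0.2462, 0.1485]
tool_rot: [0.771, 0.636, 0.0, -0.0]
ft_force: [0.4, 0.2, 0.2]
grip_width: 0.0
grasp_force: 0.0
```

Call:
send_rows(steps="-1 0 0 0 0 0 0;-1 -0.005 -0.0275 0 0 0 0;-1 -0.005 -0.0275 0 0 0 0;-1 -0.0022 -0.012 0.009 0 0 0;-1 -0.0022 -0.012 0.009 0 0 0")

```text
clock: 21.67
eef_pos: [0.5683, 0.1679, 0.1696]
tool_rot: [0.771, 0.637, 0.001, -0.0]
ft_force: [1.2, 3.6, -2.6]
grip_width: -0.0005
grasp_force: 1.6
```

Call:
send_rows(steps="-1 -0.003 -0.0162 0.006 0 0 0;-1 -0.003 -0.0162 0.006 0 0 0;-1 -0.003 -0.0162 0.006 0 0 0;-1 -0.0028 -0.015 0.001 0 0 0;-1 -0.0028 -0.015 0.001 0 0 0")

```text
clock: 22.08
eef_pos: [0.554, 0.0896, 0.1898]
tool_rot: [0.771, 0.637, 0.002, 0.0]
ft_force: [1.6, 3.6, -0.3]
grip_width: 0.0001
grasp_force: 1.4
```

Call:
send_rows(steps="-1 -0.0028 -0.015 -0.002 0 0 0;-1 -0.0028 -0.015 -0.002 0 0 0;-1 -0.0026 -0.0143 -0.005 0 0 0;-1 -0.0026 -0.0143 -0.005 0 0 0;-1 -0.0024 -0.013 -0.008 0 0 0")

```text
clock: 22.5
eef_pos: [0.541, 0.0169, 0.1673]
tool_rot: [0.771, 0.637, 0.001, 0.001]
ft_force: [1.4, 0.6, 3.2]
grip_width: -0.0003
grasp_force: 1.4
```

```bash
python3 -c "
from h import *
o=get_obs();print(o['joint_pos'].round(3),o['eef_pos'],yaw())
c=cam('side');save(c,'side2',(180,90,330,270),3.3)"
```

```text
[ 0.031  0.354 -0.008  1.205 -0.     1.792] [0.54096798 0.01689484 0.16727466] 1.3809350034734407
```

View pics/side2.png

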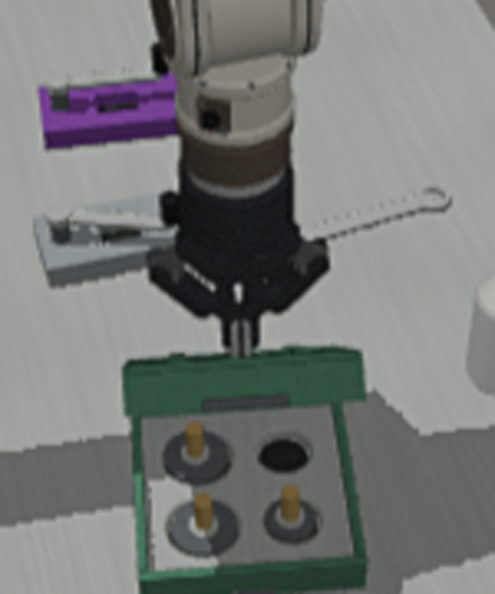

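The side view shows the shell about halfway down with the fingertips on its outer face and the tab at (245,405). I continue.

Call:
send_rows(steps="-1 -0.0022 -0.0123 -0.008 0 0 0;-1 -0.002 -0.0112 -0.0103 0 0 0;-1 -0.002 -0.0112 -0.0103 0 0 0;-1 -0.0017 -0.009 -0.0124 0 0 0;-1 -0.0017 -0.009 -0.0124 0 0 0")

```text
clock: 22.97
eef_pos: [0.5309, -0.0354, 0.1117]
tool_rot: [0.771, 0.637, 0.0, 0.001]
ft_force: [1.1, 0.7, 1.7]
grip_width: 0.0
grasp_force: 0.6
```

Call:
send_rows(steps="-1 -0.0012 -0.0064 -0.014 0 0 0;-1 -0.0012 -0.0064 -0.014 0 0 0;-1 -0.0008 -0.0042 -0.012 0 0 0;-1 0 0 -0.004 0 0 0;-1 0 0 -0.003 0 0 0")

```text
clock: 23.38
eef_pos: [0.5275, -0.0521, 0.0715]
tool_rot: [0.771, 0.637, 0.001, 0.001]
ft_force: [-22.7, 2.9, 67.4]
grip_width: 0.0
grasp_force: 33.4
```

Call:
send_rows(steps="-1 0 0 -0.002 0 0 0;-1 0 0 -0.002 0 0 0;-1 0 0 0 0 0 0;-1 0 0 0 0 0 0;-1 0 0 0 0 0 0")

```text
clock: 23.8
eef_pos: [0.5275, -0.0521, 0.0715]
tool_rot: [0.771, 0.637, 0.002, 0.003]
ft_force: [-23.9, 1.7, 68.7]
grip_width: 0.0003
grasp_force: 34.0
```

The shell is down: the tip stopped at z 71.5 mm, the flat top's 72 mm height. I lift off and go to the lever knob.

Call:
send_rows(steps="-1 0 0 0.01 0 0 0;-1 0 0 0.03 0 0 0;-0.2 0 0 0.03 0 0 0;-0.2 0 0 0.03 0 0 0;-0.2 0 0.03 0 0 0 0")

```text
clock: 24.22
eef_pos: [0.5313, -0.0255, 0.1672]
tool_rot: [0.773, 0.635, 0.003, 0.005]
ft_force: [2.1, 0.5, 0.8]
grip_width: 0.0336
grasp_force: 0.0
```

Call:
send_rows(steps="-0.2 0.0023 0.0375 0 0 0 0;-0.2 0.0023 0.0375 0 0 0 0;-0.2 0.0023 0.0375 0 0 0 0;-0.2 0.0023 0.0375 0 0 0 0;-0.2 0.0023 0.0375 0 0 0 0")

```text
clock: 24.63
eef_pos: [0.5386, 0.1671, 0.1605]
tool_rot: [0.771, 0.637, -0.0, 0.0]
ft_force: [0.5, -2.2, -0.3]
grip_width: 0.034
grasp_force: 0.0
```

Call:
send_rows(steps="-0.2 0.0023 0.0375 0 0 0 0;-0.2 0.0023 0.037 0 0 0 0;-0.2 0.0023 0.037 0 0 0 0;-0.2 0 0 0 0 0 0;-0.2 0 0 0 0 0 0")

```text
clock: 25.05
eef_pos: [0.5453, 0.2791, 0.1598]
tool_rot: [0.77, 0.639, -0.001, 0.0]
ft_force: [-0.2, -0.3, -0.9]
grip_width: 0.0342
grasp_force: 0.0
```

```bash
python3 - <<'E'
from h import *
o=get_obs();print(o["eef_pos"],o["joint_pos"].round(2),yaw())
c=cam("scene");P=c["P"];x,y,z=np.moveaxis(P,-1,0)
hs=cv2.cvtColor(c["frame"],cv2.COLOR_RGB2HSV);g=(hs[...,0]>60)&(hs[...,0]<90)&(hs[...,1]>80)&(z>.06)
q=P[g];A=np.c_[q[:,:2]-[.539,0],np.ones(len(q))];s=np.linalg.lstsq(A,q[:,2],rcond=None)[0];print("shell top plane",s.round(4),len(q))
E
python3 sta.py
```

```text
[0.54531418 0.27907212 0.15975127] [ 0.47  0.5   0.2   1.27 -0.    2.23] 1.3853514247098517
shell top plane [-0.0072 -0.0024  0.0715] 3236
station rect [0.509 0.316] [0.1501 0.0702] 0.6275491118431091
dark [210. 148.] 1097 [0.5095 0.3168] [0.0391 0.0278] 1.0494468212127686
knob 412 [0.5478 0.2816 0.0842] [0.5476 0.2803] [0.0161 0.0162] 83.1
lever 1886 [0.4941 0.3011 0.0558] [0.4998 0.3003] [0.0236 0.118 ] 71.8
light high 524 [0.49843013 0.30066844 0.12232851]
```

Call:
send_rows(steps="-0.2 0.0024 0.0015 -0.02 0 0 0;-0.2 0 0 -0.03 0 0 0;-0.2 0 0 -0.03 0 0 0;-0.2 0 0 -0.015 0 0 0;-0.2 0 0 -0.005 0 0 0")

```text
clock: 25.57
eef_pos: [0.5461, 0.2756, 0.0574]
tool_rot: [0.772, 0.636, -0.003, -0.001]
ft_force: [0.2, 0.0, -0.2]
grip_width: 0.0344
grasp_force: 0.0
```

Call:
send_rows(steps="-0.2 0 0 0 0 0 0;-1 0 0 0 0 0 0;-1 0 0 0 0 0 0;-1 0 0 0 0 0 0;-1 0 0 0 0 0 0")

```text
clock: 25.98
eef_pos: [0.5463, 0.2796, 0.0622]
tool_rot: [0.771, 0.637, -0.001, -0.002]
ft_force: [-6.5, 0.9, -1.1]
grip_width: 0.0159
grasp_force: 58.5
```

Call:
send_rows(steps="-1 -0.0041 -0.0094 0 0 0 0;-1 -0.0051 -0.009 0 0 0 0;-1 -0.006 -0.0084 0 0 0 0;-1 -0.0068 -0.0077 0 0 0 0;-1 -0.0076 -0.007 0 0 0 0")

```text
clock: 26.4
eef_pos: [0.52, 0.2377, 0.0623]
tool_rot: [0.771, 0.637, 0.002, 0.001]
ft_force: [4.2, 2.7, -6.1]
grip_width: 0.0158
grasp_force: 59.0
```

Call:
send_rows(steps="-1 -0.0083 -0.0062 0 0 0 0;-1 -0.0089 -0.0053 0 0 0 0;-1 -0.0093 -0.0044 0 0 0 0;-1 -0.0098 -0.0033 0 0 0 0;-1 -0.01 -0.0023 0 0 0 0")

```text
clock: 26.82
eef_pos: [0.4766, 0.2104, 0.0624]
tool_rot: [0.773, 0.635, 0.0, 0.008]
ft_force: [10.0, -22.1, -4.8]
grip_width: 0.0161
grasp_force: 58.6
```

Call:
send_rows(steps="-1 -0.0103 -0.0013 0 0 0 0;-1 -0.0102 -0.0003 0 0 0 0;-1 0 0 0 0 0 0;-1 0 0 0 0 0 0;-1 0 0 0 0 0 0")

```text
clock: 27.23
eef_pos: [0.4517, 0.2045, 0.0621]
tool_rot: [0.773, 0.635, -0.006, 0.008]
ft_force: [-0.1, -26.7, 7.0]
grip_width: 0.0154
grasp_force: 59.6
```

The lever swung open. I release it and go to the grey key block.

Call:
send_rows(steps="-0.2 0 0 0 0 0 0;-0.2 0 0 0 0 0 0;-0.2 0 0 0 0 0 0;-0.2 0 0 0.02 0 0 0;-0.2 0 0 0.035 0 0 0")

```text
clock: 27.65
eef_pos: [0.4495, 0.214, 0.1141]
tool_rot: [0.771, 0.637, -0.003, -0.001]
ft_force: [1.0, 0.3, -0.6]
grip_width: 0.0342
grasp_force: 0.0
```

Call:
send_rows(steps="-0.2 0 0 0.04 0 0 0;-0.2 0 0 0.04 0 0 0;0.1 -0.0032 -0.0373 0 0 0 0.112;0.1 -0.0032 -0.0373 0 0 0 0.112;0.1 -0.0032 -0.0373 0 0 0 0.112")

```text
clock: 28.07
eef_pos: [0.4435, 0.104, 0.1983]
tool_rot: [0.651, 0.759, 0.002, 0.001]
ft_force: [0.2, -1.3, -0.3]
grip_width: 0.0466
grasp_force: 0.0
```

Call:
send_rows(steps="0.1 -0.0032 -0.0373 0 0 0 0.112;0.1 -0.0032 -0.0373 0 0 0 0.112;0.1 -0.0032 -0.0373 0 0 0 0.112;0.1 -0.0032 -0.0373 0 0 0 0.112;0.1 -0.0032 -0.0373 0 0 0 0.112")

```text
clock: 28.48
eef_pos: [0.4285, -0.0716, 0.1973]
tool_rot: [0.434, 0.901, 0.001, 0.001]
ft_force: [0.1, 0.5, -0.5]
grip_width: 0.0473
grasp_force: 0.0
```

Call:
send_rows(steps="0.1 -0.0032 -0.0373 0 0 0 0.112;0.1 -0.0032 -0.0373 0 0 0 0;0.1 -0.0032 -0.0373 0 0 0 0;0.1 -0.0032 -0.0373 0 0 0 0;0.1 0 0 0 0 0 0")

```text
clock: 28.9
eef_pos: [0.4161, -0.2227, 0.1972]
tool_rot: [0.393, 0.92, -0.001, 0.002]
ft_force: [0.1, 0.1, -0.3]
grip_width: 0.0468
grasp_force: 0.0
```

Call:
send_rows(steps="0.1 0 0 0 0 0 0;0.1 0 0 0 0 0 0;0.1 0 0 0 0 0 0;0.1 0 0 0 0 0 0;0.1 0 0 0 0 0 0")

```text
clock: 29.32
eef_pos: [0.4159, -0.2157, 0.1962]
tool_rot: [0.389, 0.921, 0.0, -0.0]
ft_force: [0.5, 0.0, 0.3]
grip_width: 0.0471
grasp_force: 0.0
```

```bash
cat > key.py <<'E'
from h import *
o=get_obs();t=np.array(o["eef_pos"]);print("tcp",t.round(4),"q",o["joint_pos"].round(2),"yaw",yaw().round(3),"tz",R.from_quat(o["tool_rot"]).as_matrix()[:,2].round(3))
c=cam("wrist");P=c["P"];z=P[...,2];hs=cv2.cvtColor(c["frame"],cv2.COLOR_RGB2HSV)
b=(np.hypot(P[...,0]-.4135,P[...,1]+.244)<.07)&(z>.031)&(z<.044)&~((hs[...,0]>125)&(hs[...,0]<160)&(hs[...,1]>80))
k,l,s,ce=cv2.connectedComponentsWithStats(b.astype(np.uint8))
for i in range(1,k):
    if s[i,4]<60: continue
    p=P[l==i];r=cv2.minAreaRect(p[:,:2].astype(np.float32));print("top",ce[i].round(),s[i,4],"z",np.nanmedian(p[:,2]).round(4),np.round(r[0],4),np.round(r[1],4),r[2],np.median(c["frame"][l==i],0))
save(c,"key")
E
python3 key.py
```

```text
tcp [ 0.4159 -0.2157  0.1962] q [-0.48  0.2  -0.14  1.23  0.    0.32] yaw 2.343 tz [ 0.  0. -1.]
top [236. 191.] 784 z 0.0371 [ 0.4143 -0.2433] [0.026  0.0361] 44.600074768066406 [133. 139. 136.]
```

View pics/key.png

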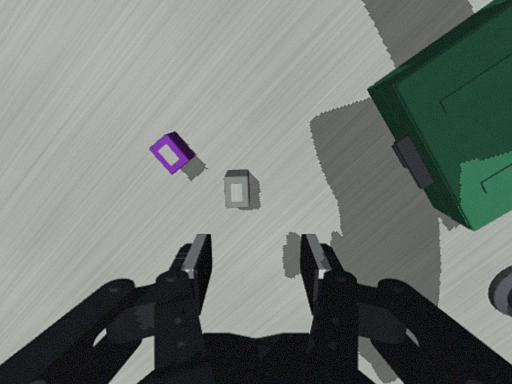

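```bash
python3 - <<'E'
from h import *
c=cam("wrist");print(c["P"][285:300:7,496:511:7].round(3).tolist(),c["frame"][292,503])
c=cam("scene");stems(c);P=c["P"];z=P[...,2]
for p in((.784,-.09,.09),(.616,-.134,.01)): print(proj(c,np.array(p)))
E
```

```text
[[[0.749, -0.106, 0.011], [0.752, -0.1, 0.015], [0.757, -0.094, 0.016]], [[0.757, -0.112, 0.013], [0.76, -0.106, 0.015], [0.764, -0.1, 0.018]], [[0.765, -0.118, 0.014], [0.77, -0.111, 0.015], [0.767, -0.106, 0.023]]] [84 88 94]
stem px [375.   9.] ztop -0.4599 mid [-0.6059  1.1642] r 0.0678 disc [-0.5654  1.1665] r 0.0222
stem px [399.   2.] ztop -0.4623 mid [-0.35    1.2405] r 0.2699 disc [-0.5724  1.3797] r 0.0309
stem px [423.   8.] ztop -0.5 mid [-0.5564  1.4889] r 0.043 disc [-0.5551  1.4887] r 0.0385
stem px [440.   5.] ztop -0.5109 mid [-0.5469  1.5902] r 0.0385 disc [-0.5555  1.5861] r 0.0298
stem px [406.  11.] ztop -0.5015 mid [-0.5515  1.3742] r 0.0256 disc [-0.5676  1.3771] r 0.0314
(np.float64(223.8014022631838), np.float64(269.0544173746182))
(np.float64(192.05975323569038), np.float64(229.66809076888114))
```

The object at the right edge is the bonnet's base. The view shows the grey block at (236,190), square to the fingers, with the purple look-alike at (171,153) well clear. I grip it.

Call:
send_rows(steps="0.1 -0.0006 -0.009 -0.03 0 0 0.003;0.1 -0.0005 -0.0093 -0.035 0 0 0.003;0.1 -0.0005 -0.0093 -0.035 0 0 0;0.1 0 0 -0.035 0 0 0;0.1 0 0 -0.02 0 0 0")

```text
clock: 29.88
eef_pos: [0.412, -0.2435, 0.0377]
tool_rot: [0.387, 0.922, 0.0, -0.002]
ft_force: [0.6, 1.1, 0.9]
grip_width: 0.047
grasp_force: 0.0
```

Call:
send_rows(steps="0.1 0 0 -0.015 0 0 0;0.1 0 0 -0.007 0 0 0;0.1 0 0 0 0 0 0;-1 0 0 0 0 0 0;-1 0 0 0 0 0 0")

```text
clock: 30.3
eef_pos: [0.415, -0.245, 0.0204]
tool_rot: [0.387, 0.922, -0.0, 0.001]
ft_force: [-5.8, 2.7, 10.9]
grip_width: 0.0243
grasp_force: 60.7
```

Call:
send_rows(steps="-1 0 0 0 0 0 0;-1 0 0 0 0 0 0;-1 0 0 0 0 0 0;-1 0 0 0 0 0 0;-1 0 0 0 0 0 0")

```text
clock: 30.72
eef_pos: [0.4151, -0.2452, 0.0204]
tool_rot: [0.387, 0.922, -0.0, 0.001]
ft_force: [-0.0, -0.5, 6.2]
grip_width: 0.0245
grasp_force: 60.0
```

Call:
send_rows(steps="-1 0 0 0.02 0 0 0;-1 0 0 0.03 0 0 0;-1 0 0 0.035 0 0 0;-1 0 0 0.035 0 0 0;-1 0 0 0.03 0 0 0")

```text
clock: 31.13
eef_pos: [0.4139, -0.2445, 0.1713]
tool_rot: [0.387, 0.922, 0.0, 0.0]
ft_force: [1.5, 0.1, -0.2]
grip_width: 0.0246
grasp_force: 59.1
```

Call:
send_rows(steps="-1 0.0064 0.0374 0 0 0 0;-1 0.0064 0.0374 0 0 0 0;-1 0.0064 0.0374 0 0 0 0;-1 0.0064 0.0374 0 0 0 0;-1 0.0064 0.0374 0 0 0 0.1")

```text
clock: 31.55
eef_pos: [0.4456, -0.056, 0.1692]
tool_rot: [0.34, 0.94, 0.0, 0.0]
ft_force: [0.6, 0.3, -1.3]
grip_width: 0.0246
grasp_force: 59.0
```

Call:
send_rows(steps="-1 0.0064 0.0374 0 0 0 0.1;-1 0.0064 0.0374 0 0 0 0.1;-1 0.0064 0.0374 0 0 0 0.1;-1 0.0064 0.0374 0 0 0 0.1;-1 0.0064 0.0374 0 0 0 0.1")

```text
clock: 31.97
eef_pos: [0.4776, 0.1313, 0.1691]
tool_rot: [0.095, 0.996, 0.0, -0.0]
ft_force: [0.3, -0.5, 0.3]
grip_width: 0.0247
grasp_force: 59.0
```

Call:
send_rows(steps="-1 0.0064 0.0374 0 0 0 0.1;-1 0.0064 0.0374 0 0 0 0.1;-1 0.0064 0.0374 0 0 0 0;-1 0.0064 0.0374 0 0 0 0;-1 0.0064 0.0374 0 0 0 0")

```text
clock: 32.38
eef_pos: [0.5096, 0.3182, 0.1689]
tool_rot: [-0.003, 1.0, -0.0, -0.0]
ft_force: [1.4, 0.5, 0.1]
grip_width: 0.0247
grasp_force: 59.1
```

Call:
send_rows(steps="-1 0 0 -0.03 0 0 0;-1 0 0 0 0 0 0;-1 0 0 0 0 0 0;-1 0 0 0 0 0 0;-1 0 0 0 0 0 0")

```text
clock: 32.8
eef_pos: [0.5105, 0.3157, 0.1404]
tool_rot: [-0.002, 1.0, 0.0, 0.0]
ft_force: [-0.2, 0.8, -0.3]
grip_width: 0.0244
grasp_force: 59.2
```

```bash
cat > blk.py <<'E'
from h import *
o=get_obs();t=np.array(o["eef_pos"]);print("tcp",t.round(4),"yaw",yaw().round(4),"tz",R.from_quat(o["tool_rot"]).as_matrix()[:,2].round(4))
c=cam("wrist");P=c["P"];z=P[...,2];d=np.hypot(P[...,0]-t[0],P[...,1]-t[1])
for nm,lo,hi in(("top",.012,.024),("all",-.03,.03)):
    b=(d<.032)&(z>t[2]+lo)&(z<t[2]+hi);p=P[b]
    if len(p): r=cv2.minAreaRect(p[:,:2].astype(np.float32));print(nm,len(p),"zmed",np.nanmedian(p[:,2])-t[2],np.round(r[0]-t[:2],4),np.round(r[1],4),round(r[2],2))
save(c,"blk")
E
python3 blk.py;python3 sta.py
```

```text
tcp [0.5105 0.3157 0.1404] yaw -3.1376 tz [ 8.e-04  8.e-04 -1.e+00]
top 4215 zmed 0.01668538761257013 [-0.0018 -0.0008] [0.0421 0.0422] 46.65
all 5832 zmed 0.016546027206653463 [-0.0018 -0.0007] [0.042  0.0423] 46.16
station rect [0.4954 0.3157] [0.1221 0.0705] 0.4378196895122528
dark [257. 180.] 1008 [0.506  0.3166] [0.0334 0.0262] 1.1173031330108643
knob 313 [0.4547 0.2227 0.0814] [0.4551 0.2227] [0.0154 0.0052] 0.2
lever 2383 [0.4545 0.2715 0.0561] [0.4546 0.2738] [0.023  0.1064] 0.4
light high 4754 [0.50172864 0.31565797 0.15397638]
```

View pics/blk.png

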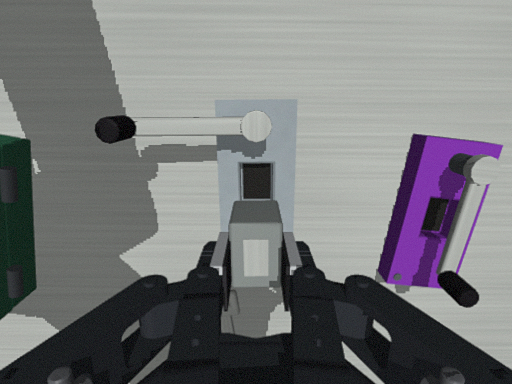

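The view shows the block in hand at (256,255) in front of the empty pocket at (257,180). The lever is swung clear, with its post at (256,126) and knob at (115,129). I refine the block's offset.

```bash
cat > blk2.py <<'E'
from h import *
for _ in range(2):
    o=get_obs();t=np.array(o["eef_pos"]);c=cam("wrist");P=c["P"]-t;z=P[...,2]
    zt=np.nanmedian(z[(abs(P[...,0])<.01)&(abs(P[...,1])<.008)&(z>.008)&(z<.03)])
    b=(abs(z-zt)<.0025)&(abs(P[...,1])<.008)&(abs(P[...,0])<.03);xx=np.nanpercentile(P[b][:,0],[.5,99.5])
    # side edges in y, on the half of the top ahead of the pads
    b2=(abs(z-zt)<.0025)&(P[...,0]<xx[0]+.006)&(abs(P[...,1])<.02)&(P[...,0]>xx[0]-.001);yy=np.nanpercentile(P[b2][:,1],[.5,99.5])
    e=[];
    for yv in np.arange(-.008,.0081,.002):
        s=b&(abs(P[...,1]-yv)<.001);e.append(P[s][:,0].min())
    print("tcp",t.round(4),"yaw",yaw(o).round(4),"ztop",zt.round(4),"x",xx.round(4),"mid",xx.mean().round(4),"y",yy.round(4),"mid",yy.mean().round(4),"edge slope",np.polyfit(np.arange(-.008,.0081,.002),e,1).round(4))
E
python3 blk2.py
```

```text
tcp [0.5107 0.3159 0.1406] yaw -3.1377 ztop 0.017 x [-0.0193  0.016 ] mid -0.0016 y [-0.0134  0.0123] mid -0.0005 edge slope [-0.0339 -0.0195]
tcp [0.5107 0.3159 0.1405] yaw -3.1376 ztop 0.0169 x [-0.0194  0.0161] mid -0.0016 y [-0.0134  0.0124] mid -0.0005 edge slope [ 0.0018 -0.0195]
```

Call:
send_rows(steps="-1 -0.0003 0.0012 -0.02 0 0 0.006;-1 0 0 -0.03 0 0 0;-1 0 0 -0.025 0 0 0;-1 0 0 0 0 0 0;-1 0 0 0 0 0 0")

```text
clock: 33.42
eef_pos: [0.5086, 0.3167, 0.0632]
tool_rot: [-0.005, 1.0, -0.001, -0.002]
ft_force: [0.3, 0.9, -0.7]
grip_width: 0.0243
grasp_force: 59.2
```

Call:
send_rows(steps="-1 0 0 0 0 0 0;-1 0 0 0 0 0 0;-1 0 0 0 0 0 0;-1 0 0 0 0 0 0;-1 0 0 0 0 0 0")

```text
clock: 33.83
eef_pos: [0.5102, 0.318, 0.0651]
tool_rot: [-0.006, 1.0, 0.001, 0.001]
ft_force: [0.1, 0.2, -0.4]
grip_width: 0.0246
grasp_force: 59.2
```

```bash
python3 blk2.py; python3 sta.py
```

```text
tcp [0.5102 0.318  0.0651] yaw -3.1302 ztop 0.017 x [-0.0193  0.016 ] mid -0.0017 y [-0.0135  0.0122] mid -0.0007 edge slope [-0.0346 -0.0194]
tcp [0.51   0.3179 0.0648] yaw -3.1302 ztop 0.017 x [-0.0194  0.0161] mid -0.0017 y [-0.0135  0.0122] mid -0.0006 edge slope [-0.0404 -0.0195]
station rect [0.4827 0.3158] [0.0963 0.0703] 0.7292196154594421
dark [253. 193.] 541 [0.4939 0.3158] [0.009 0.029] 0.6866448521614075
knob 1915 [0.4783 0.2668 0.0833] [0.4902 0.2752] [0.136  0.0334] 65.6
lever 5528 [0.4561 0.2744 0.056 ] [0.4698 0.2746] [0.0506 0.1082] 3.2
light high 4955 [0.49681174 0.31729244 0.08059638]
```

Call:
send_rows(steps="-1 0.0006 -0.0015 0 0 0 0;-1 0 0 -0.012 0 0 0;-1 0 0 -0.01 0 0 0;-1 0 0 -0.007 0 0 0;-1 0 0 -0.005 0 0 0")

```text
clock: 34.4
eef_pos: [0.5094, 0.3156, 0.0285]
tool_rot: [-0.006, 1.0, -0.001, -0.001]
ft_force: [-0.3, 0.5, 0.7]
grip_width: 0.0248
grasp_force: 59.3
```

Call:
send_rows(steps="-1 0 0 -0.003 0 0 0;-1 0 0 -0.001 0 0 0;-1 0 0 0 0 0 0;-1 0 0 0 0 0 0;-1 0 0 0 0 0 0")

```text
clock: 34.82
eef_pos: [0.5094, 0.3156, 0.0284]
tool_rot: [-0.006, 1.0, -0.0, -0.001]
ft_force: [-6.7, -4.0, 15.4]
grip_width: 0.0246
grasp_force: 61.2
```

The block is seated: the TCP reached 28.4 mm, which puts its underside at 8 mm. I release and go back to the knob.

Call:
send_rows(steps="0 0 0 0 0 0 0;0 0 0 0 0 0 0;0 0 0 0 0 0 0;0 0 0 0 0 0 0;0 0 0 0.01 0 0 0")

```text
clock: 35.23
eef_pos: [0.5086, 0.3152, 0.0338]
tool_rot: [-0.006, 1.0, -0.001, -0.002]
ft_force: [0.6, -0.5, 0.2]
grip_width: 0.0428
grasp_force: 0.0
```

Call:
send_rows(steps="0 0 0 0.03 0 0 0;0 0 0 0.03 0 0 0;0 0 0 0.03 0 0 -0.113;0 0 0 0.03 0 0 -0.113;-0.2 0 0 0 0 0 -0.113")

```text
clock: 35.65
eef_pos: [0.5137, 0.3183, 0.1641]
tool_rot: [0.166, 0.986, 0.004, 0.005]
ft_force: [1.0, 0.7, 0.8]
grip_width: 0.0342
grasp_force: 0.0
```

Call:
send_rows(steps="-0.2 -0.011 -0.02 0 0 0 -0.113;-0.2 -0.011 -0.02 0 0 0 -0.113;-0.2 -0.011 -0.02 0 0 0 -0.113;-0.2 -0.011 -0.02 0 0 0 -0.113;-0.2 -0.011 -0.02 0 0 0 -0.113")

```text
clock: 36.07
eef_pos: [0.4547, 0.2153, 0.1565]
tool_rot: [0.434, 0.901, 0.0, 0.0]
ft_force: [-0.6, -0.1, 0.3]
grip_width: 0.0344
grasp_force: 0.0
```

Call:
send_rows(steps="-0.2 0 0 0 0 0 -0.113;-0.2 0 0 0 0 0 -0.113;-0.2 0 0 0 0 0 -0.113;-0.2 0 0 0 0 0 -0.113;-0.2 0 0 0 0 0 -0.113")

```text
clock: 36.48
eef_pos: [0.4553, 0.2161, 0.1567]
tool_rot: [0.668, 0.744, 0.0, 0.0]
ft_force: [1.4, 0.4, 0.6]
grip_width: 0.034
grasp_force: 0.0
```

Call:
send_rows(steps="-0.2 0 0 0 0 0 -0.113;-0.2 0 0 0 0 0 0;-0.2 0 0 0 0 0 0;-0.2 0 0 0 0 0 0;-0.2 0 0 0 0 0 0")

```text
clock: 36.9
eef_pos: [0.4552, 0.2162, 0.1561]
tool_rot: [0.706, 0.708, 0.0, -0.0]
ft_force: [0.9, 0.1, 0.2]
grip_width: 0.0339
grasp_force: 0.0
```

```bash
python3 sta.py; python3 - <<'E'
from h import *
o=get_obs();print(o["eef_pos"],o["joint_pos"].round(2),yaw())
c=cam("wrist");save(c,"w9");P=c["P"];z=P[...,2]
b=(abs(P[...,0]-.5095)<.03)&(abs(P[...,1]-.316)<.025)&(z>.035)&(z<.07)
p=P[b];print("block top",len(p),np.nanmedian(p,0).round(4),np.nanpercentile(p[:,2],[5,95]).round(4),cv2.minAreaRect(p[:,:2].astype(np.float32)))
E
```

```text
station rect [0.5093 0.3162] [0.1513 0.0705] 0.40972900390625
knob 164 [0.4551 0.2224 0.0817] [0.455  0.2223] [0.0046 0.015 ] 89.9
lever 2253 [0.458  0.2782 0.0555] [0.4835 0.2739] [0.107  0.0819] 89.7
light high 563 [0.45596519 0.28561849 0.10817862]
[0.45522918 0.21616929 0.15611714] [ 0.44  0.29 -0.12  1.15  0.    2.01] 1.572203641575225
block top 1569 [0.5073 0.3154 0.045 ] [0.0429 0.0463] ((0.5084401965141296, 0.31565403938293457), (0.03675762191414833, 0.026384465396404266), 1.9900569915771484)
```

View pics/w9.png

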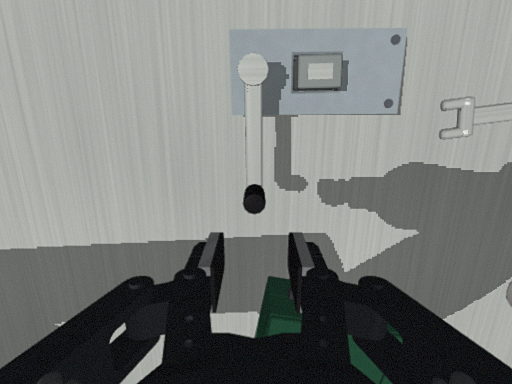

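The view shows the block home in the pocket at (320,70), with its top reading 45 mm. The lever points down with its knob at (255,199), between the finger columns. I grip the knob and swing it shut, turning the tool with the lever.

Call:
send_rows(steps="-0.2 0 -0.0005 -0.02 0 0 0;-0.2 0 0 -0.03 0 0 0;-0.2 0 0 -0.03 0 0 0;-0.2 0 0 -0.011 0 0 0;-0.2 0 0 -0.005 0 0 0")

```text
clock: 37.42
eef_pos: [0.4532, 0.2147, 0.0574]
tool_rot: [0.707, 0.707, -0.002, -0.001]
ft_force: [0.5, 0.9, 1.4]
grip_width: 0.0345
grasp_force: 0.0
```

Call:
send_rows(steps="-0.2 0 0 0 0 0 0;-1 0 0 0 0 0 0;-1 0 0 0 0 0 0;-1 0 0 0 0 0 0;-1 0 0 0 0 0 0")

```text
clock: 37.83
eef_pos: [0.456, 0.216, 0.0611]
tool_rot: [0.707, 0.707, 0.001, 0.0]
ft_force: [-0.6, -0.3, 1.6]
grip_width: 0.016
grasp_force: 58.7
```

Call:
send_rows(steps="-1 0.0112 0.0007 0 0 0 0.1126;-1 0.0111 0.0019 0 0 0 0.1126;-1 0.0108 0.0032 0 0 0 0.1126;-1 0.0104 0.0044 0 0 0 0.1126;-1 0.0098 0.0055 0 0 0 0.1126")

```text
clock: 38.25
eef_pos: [0.5088, 0.233, 0.0611]
tool_rot: [0.48, 0.877, 0.002, -0.001]
ft_force: [-2.7, 3.9, 0.9]
grip_width: 0.0161
grasp_force: 59.0
```

Call:
send_rows(steps="-1 0.0091 0.0066 0 0 0 0.1126;-1 0.0083 0.0075 0 0 0 0.1126;-1 0.0075 0.0085 0 0 0 0.1126;-1 0.0064 0.0092 0 0 0 0.1126;-1 0.0054 0.0099 0 0 0 0.1126")

```text
clock: 38.67
eef_pos: [0.5441, 0.2752, 0.0611]
tool_rot: [0.217, 0.976, 0.002, -0.002]
ft_force: [-7.4, 3.8, 4.9]
grip_width: 0.0164
grasp_force: 59.2
```

Call:
send_rows(steps="-1 0.0042 0.0104 0 0 0 0.1126;-1 0.003 0.0109 0 0 0 0.1126;-1 0.0018 0.0111 0 0 0 0.1126;-1 0.0005 0.0112 0 0 0 0.1126;-1 0 0 0 0 0 0")

```text
clock: 39.08
eef_pos: [0.5526, 0.317, 0.061]
tool_rot: [-0.005, 1.0, -0.001, -0.002]
ft_force: [-7.0, -3.0, 5.7]
grip_width: 0.0157
grasp_force: 59.8
```

```bash
python3 -c "
from h import *
o=get_obs();t=o['eef_pos'];print(t,yaw(),o['ft_force'].round(1),o['grip_width'],'lever ang',.0087-np.arctan2(t[1]-.3157,t[0]-.4545))"
```

```text
[0.55263971 0.31695525 0.06103406] -3.131456894338862 [-7.  -3.   5.7] 0.0157445484665354 lever ang -0.0040897116144492564
```

Call:
send_rows(steps="-1 0 0.002 0 0 0 0;-1 0 0.002 0 0 0 0;-1 0 0 0 0 0 0;-1 0 0 0 0 0 0;-1 0 0 0 0 0 0")

```text
clock: 39.5
eef_pos: [0.5527, 0.3171, 0.061]
tool_rot: [-0.002, 1.0, -0.003, -0.002]
ft_force: [-6.8, -9.4, 8.2]
grip_width: 0.0157
grasp_force: 60.1
```

Call:
send_rows(steps="-0.2 0 0 0 0 0 0;-0.2 0 0 0 0 0 0;-0.2 0 0 0 0 0 0;-0.2 0 0 0.02 0 0 0;-0.2 0 0 0.03 0 0 0")

```text
clock: 39.92
eef_pos: [0.5526, 0.3197, 0.1068]
tool_rot: [-0.003, 1.0, -0.002, -0.003]
ft_force: [0.7, 0.0, -0.2]
grip_width: 0.0338
grasp_force: 0.0
```

Call:
send_rows(steps="-0.2 0 0 0.035 0 0 0;-0.2 0 0 0.035 0 0 0;-0.2 0.02 0 0.035 0 0 0;-0.2 0.03 0 0.02 0 0 0;-0.2 0.02 0 0 0 0 0")

```text
clock: 40.33
eef_pos: [0.6284, 0.3222, 0.2432]
tool_rot: [-0.003, 1.0, 0.003, 0.006]
ft_force: [-0.1, -0.0, 0.3]
grip_width: 0.0342
grasp_force: 0.0
```

Call:
send_rows(steps="-0.2 0 0 0 0 0 0;-0.2 0 0 0 0 0 0;-0.2 0 0 0 0 0 0;-0.2 0 0 0 0 0 0;-0.2 0 0 0 0 0 0")

```text
clock: 40.75
eef_pos: [0.6237, 0.3209, 0.2347]
tool_rot: [-0.003, 1.0, -0.0, -0.001]
ft_force: [-0.0, -0.0, -0.3]
grip_width: 0.0343
grasp_force: 0.0
```

```bash
python3 sta.py; python3 - <<'E'
from h import *
o=get_obs();print(o["eef_pos"],o["joint_pos"].round(2),yaw())
c=cam("wrist");save(c,"w10")
P=c["P"];z=P[...,2];v=c["frame"].max(2)
L=(z>.046)&(z<.060)&(v>100)&(P[...,0]>.47)&(P[...,0]<.54)&(abs(P[...,1]-.316)<.05)
q=P[L];e=[]
for x in np.arange(.472,.54,.004):
    s=q[abs(q[:,0]-x)<.002]
    if len(s)>5:e.append((x,(s[:,1].min()+s[:,1].max())/2))
e=np.array(e);print("lever line slope,y at .5095",np.polyfit(e[:,0]-.5095,e[:,1],1).round(4),len(e))
c=cam("side");stems(c)
c=cam("scene");save(c,"scene9",s=1.5);P=c["P"];z=P[...,2]
hs=cv2.cvtColor(c["frame"],cv2.COLOR_RGB2HSV);g=(hs[...,0]>60)&(hs[...,0]<90)&(hs[...,1]>80)&(z>.06)
q=P[g];print("shell",np.linalg.lstsq(np.c_[q[:,:2]-[.539,0],np.ones(len(q))],q[:,2],rcond=None)[0].round(4))
E
```

```text
station rect [0.5148 0.3157] [0.139  0.0704] 0.7190380692481995
knob 242 [0.5542 0.3166 0.0857] [0.5542 0.3168] [0.0162 0.0158] 27.3
lever 1337 [0.4996 0.3155 0.0558] [0.5013 0.3156] [0.0921 0.0232] 0.9
light high 1266 [0.59852425 0.32244588 0.24323496]
[0.62380647 0.32090912 0.23497938] [0.47 0.68 0.7  1.59 0.   0.47] -3.135015619595882
lever line slope,y at .5095 [0.002  0.3157] 18
stem px [486. 306.] ztop -0.3976 mid [ 1.2421 -0.1863] r 0.0664 disc [ 1.2763 -0.1632] r 0.0369
shell [-0.0066 -0.0003  0.0716]
```

View pics/w10.png

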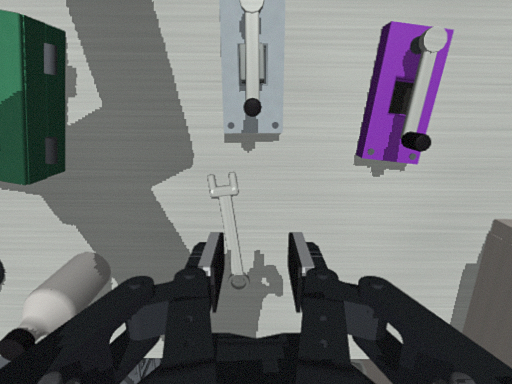

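The lever lies along the station with its knob at (252,107), covering the block. It stopped against a hard stop, the shell is flat at 71.6 mm, and no plug is left on the bench. I hand the job in.

```bash
python3 -c "
from workcell import *
print(job_done())"
```

```text
the job is handed in; nothing more can be done
None
```

The job is handed in at about 41 s, in the order asked: three plugs (two large, one small; I found no fourth) seated stem up, shell shut, grey block home in the pocket, lever fully shut over it. No verdict came back, but my measurements showed each step done.

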